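# Put the setting-up tools back into their foam inserts

## Robot

A 6-joint arm with a two-finger parallel gripper is mounted at the origin on a cart in front of the work surface, level with it; the furniture and walls round the work are solid. World frame = base frame: x ahead of the robot, y to its left, z up, the work surface at z = 0. Lengths are in mm, angles in degrees, forces in N, time in s.
With the tool pointing down it reaches from about 325 to 900 mm from the base axis. Payload 3.5 kg.
Tool frame: the origin (TCP) lies midway between the tips of the shut fingers; the grasp point (between the pads) lies 19 mm behind it; z points along the fingers, y is the line along which they close (so a half turn about z gives the same grasp; the last joint's range is limited). The gripper opens to 85 mm and grips with 20 to 120 N. Pads are 22 mm wide; open, the fingers measure 114 mm over their backs; the gripper's body (76 mm by 85 mm) begins 54 mm behind the grasp point. The pads swing forward as they close: fully open they stand 13 mm farther back than shut.
Start: joints at [-79.664, 15.837, -1.513, 72.651, 0, 84.076], TCP at [174.991, -600, 231.313] pointing down, gripper open.
Joint ranges: [-178.77, 178.77], [-48.84, 107.48], [-61.69, 71.31], [-111.58, 123.2], [-90, 87.43], [-180, 180]. Speed limits (degrees/s): [147.25, 147.25, 180, 180, 180, 180].

## Interface

Orientations are given as [roll, pitch, yaw] about the fixed x, y, z axes, in that order (R = Rz(yaw) Ry(pitch) Rx(roll)).
In Python, from rig import env, eyes, ticket gives the robot as it stands.
- The arm moves only by the tool jog_arm, never from a script. Its argument "motion" is a list of rows, each an object of numbers: "x", "y", "z": the shift along the tool's x, y, z in cm; "yaw": the turn about the tool's z in degrees. A call has 1 to 12 rows; each row shifts and turns the commanded pose from where the row before left it, along the tool's axes as they then stand; what a row does not reach is not made up. A row lasts 1/10 s, in which the tool goes at most 50 mm and 8.59 degrees, less where a joint would pass 70% of its speed; a pose out of reach is approached as far as the arm can. A call is refused whole if a number of a shift passes 5 or a number of a turn 8.59, either way. A call with a gripper value outside its range is refused whole. "gripper" is the opening in per cent of the stroke, from 0 (shut) to 100 (fully open), set as the call begins (left out, the last holds). The fingers move at their own pace and stop on an object; the grip force is fixed at half the most. Time passes only in rows, so rows that do not move let the fingers close. It gives the time, the measured TCP pose, the force, the opening and the grip force at its end, in the units of the state.
- env.get_obs(): the state, without advancing time (a new reading comes with each control period).
- eyes.capture(name): name is "scene" or "side" or "wrist"; returns the picture (400x640x3 uint8, blue, green, red); there is no depth.
- eyes.get_calibration(name): a dict with "camera_matrix" (3x3 intrinsics, pixels), "R" (3x3) and "t" (3): a world point X has camera coordinates R X + t. Camera axes: x right, y down, z forward; pixel columns grow to the right and rows downward; lengths in mm; the calibration is good to about 2 mm. A picture is of the moment at which its call begins: read the wrist's pose just before it. get_calibration takes no time and is no camera call; for the wrist camera it gives the pose at the moment of the call.
- ticket.finish_job(): hands the job in; it is judged then, once.
The state is a dict: "clock": time; "joints": joint angles; "qvel": joint speeds; "tau": joint torques, N m; "tool_pos": TCP position; "tcp_rot": TCP orientation; "contact_force": force on the tool from outside, world axes, zero at the start; "torque": the same for the moment, N m; "width": finger opening in mm; "gripper_force": force on a finger pad.
Only numpy, scipy, OpenCV 4.12 (cv2) and the standard library are available. Lean on these libraries where they do the work, as an engineer would, in place of code of your own. Each camera call takes 0.05 s, during which the arm holds its last target. There are 200 camera calls.

## Task

The mill's setting-up tools are lying about on the bench: put the edge finder, the setting block, the dial gauge and the try square each back into the foam insert cut to its shape, flat and fully down in the cut-out. They are precision tools, so set them down rather than drop them, and carry them round the near side of the tall computer case that stands between tools and inserts. Leave the oil bottle and the parts jar standing where they are.

Things in the scene. Friction and masses are not known exactly. Their poses are not given: they have to be found in the camera images.
- edge_finder: edge finder, a plain slim steel pin 87 long, 10 wide, 10 high (mm), lying on the bench. Origin: centre of its underside; y runs along it, z up. Take it across x at its middle. 60 g.
- setting_block: 1-2-3 setting block, a steel block with rows of holes, 51 (x) by 76 (y) by 25 (z) mm, lying on the bench. Origin: centre of its underside, z up. Take it across x at its middle. 620 g.
- dial_gauge: dial gauge lying on its back on the bench (mm). Round case 56 in diameter, 23 high, centred at x = +16, y = +2 from the origin; thin stem towards -x to x = -54, its axis 13 above the underside; small lug to x = +54. Origin on the underside, z up. Take the case across y at x = +16. 150 g.
- try_square: engineer's try square lying flat on the bench (mm). Stock 17 wide (x -43 to -26), 75 long (y -38 to +38), 14 high; blade from the stock to x = +43 at y +20 to +38, 2 thick, 6 to 8 above the underside. Origin on the underside, at the centre of the outline, z up. Take the stock across x at x = -35, y = -4. 210 g.
- finder_insert: fixed foam block 16 high on a 6 thick mat; its light floor, 6 above its underside, shows in a slim slot, for the edge finder (either way round). A 44 wide, equally deep finger channel crosses the grey foam to both sides. Origin: underside, straight below the seated tool's origin; axes as the tool's (mm). Block 60 x 114, slot 22 (x) x 100 (y); channel along x.
- block_insert: fixed foam block 16 high on a 6 thick mat; its light floor, 6 above its underside, shows in a broad rectangle, for the setting block (either way round). A 44 wide, equally deep finger channel crosses the grey foam to both sides. Origin: underside, straight below the seated tool's origin; axes as the tool's (mm). Block 80 x 104, cut-out 63 (x) x 88 (y); channel along x.
- dial_insert: fixed foam block 16 high on a 6 thick mat; its light floor, 6 above its underside, shows in a disc with a stem, for the dial gauge. A 44 wide, equally deep finger channel crosses the grey foam to both sides. Origin: underside, straight below the seated tool's origin; axes as the tool's (mm). Block 131 x 84, disc 70 at x = +16, y = +2, stem to x = -61; channel along y at x = +16.
- square_insert: fixed foam block 16 high on a 6 thick mat; its light floor, 6 above its underside, shows in an L, for the try square. A 44 wide, equally deep finger channel crosses the grey foam to both sides. Origin: underside, straight below the seated tool's origin; axes as the tool's (mm). Block 110 x 100; L: x -49 to -20, y +-43, and to x = +49, y +14 to +43; channel along x at y = -4.
- oil_bottle: bystander: white plastic bottle with a red spout, 47 mm across, 150 mm tall, standing to the left of the mat. Origin: centre of its underside.
- parts_jar: bystander: clear jar with a black lid, 58 mm across, 77 mm tall, standing behind the loose tools, right of the tall computer case (0.46 m tall, front face at x = 0.62 m, y -0.06 to +0.18 m; a flat case 33 mm high lies before it). Origin: centre of its underside.

How it is judged:
By the outcome, as a careful person would: the job done as asked, in the order asked, and still so for the second after the job is handed in, with the robot touching nothing.
It also fails if it takes over 141 s, if anything falls off the work surface, if the arm or the gripper's body presses on something with over 40 N, if the wrist force passes 120 N, or if a joint passes its speed limit or range.

## Working session

There is one attempt and no reset: what is moved stays moved. The work goes in short steps, Python scripts to look and compute and a tool call to move; the robot and the scene stay as the last step left them, time stands still between calls to the robot, and variables do not carry over. Pictures are saved under pics/ and viewed, at most 14 in all, crops included, and the job is handed in when it is done.

Besides the shell and the picture viewer there is one more tool, called in YAML: its name, and indented under it one key for each argument. jog_arm: Moves the arm, as the interface text tells. Its arguments: {"type":"object","properties":{"motion":{"type":"array","items":{"type":"object","properties":{"x":{"type":"number"},"y":{"type":"number"},"z":{"type":"number"},"yaw":{"type":"number"}}}},"gripper":{"type":"number"}},"required":["motion"]}

```bash
ls; mkdir -p pics; python3 - <<'E'
from rig import env, eyes, ticket
import cv2
o=env.get_obs(); print({k:o[k] for k in("clock","tool_pos","tcp_rot","width","contact_force")})
for n in("scene","side","wrist"):
    cv2.imwrite(f"pics/{n}0.png",eyes.capture(n)); c=eyes.get_calibration(n); print(n,c["camera_matrix"],c["R"],c["t"])
E
```

```text
pics
{'clock': 0.0, 'tool_pos': array([ 174.86294106, -599.22663869,  230.14608747]), 'tcp_rot': array([-1.79873569e+02, -1.45663644e-02,  1.62604026e+01]), 'width': 85.40034305556604, 'contact_force': array([ 0.19696919,  0.23340867, -0.01371732])}
scene [[433.51933611   0.         323.93879482]
 [  0.         433.51933611 193.03665605]
 [  0.           0.           1.        ]] [[-0.78870725 -0.6147667   0.00166422]
 [-0.37582946  0.48001988 -0.79267467]
 [ 0.48651114 -0.62581372 -0.6096426 ]] [ 474.80282516  216.77736775 1147.19076862]
side [[408.44807626   0.         323.33576837]
 [  0.         408.44807626 199.49245565]
 [  0.           0.           1.        ]] [[ 0.97866348 -0.20512248 -0.01194008]
 [-0.14353812 -0.64094458 -0.75404699]
 [ 0.14701906  0.7396721  -0.65671194]] [-512.66249524  146.17036099 1473.42782658]
wrist [[305.11744443   0.         318.80021084]
 [  0.         305.11744443 192.43145428]
 [  0.           0.           1.        ]] [[ 0.27964522 -0.96010242 -0.00137539]
 [-0.91294829 -0.26635372  0.30916196]
 [-0.29719349 -0.08520001 -0.95100841]] [-623.78878065  -40.45209406  380.28543686]
```

View pics/scene0.png

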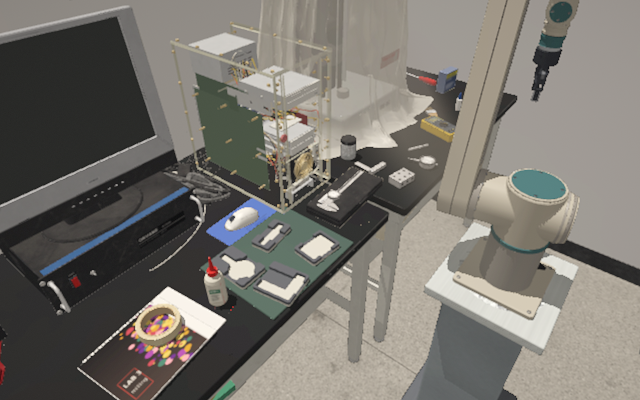

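View pics/side0.png

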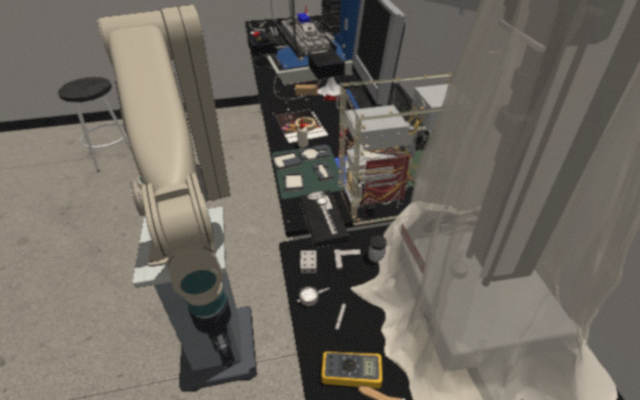

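View pics/wrist0.png

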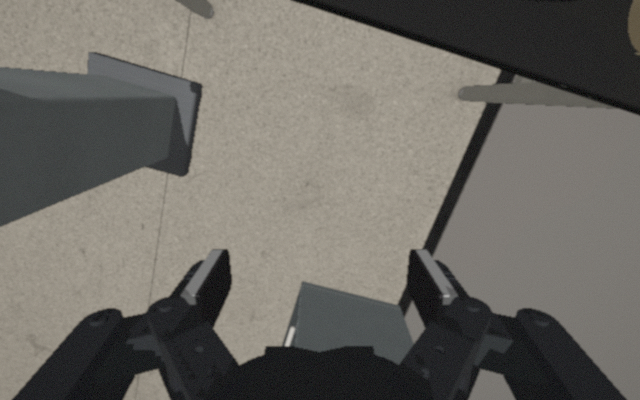

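The scene view shows loose tools right of the case (block 401,178; gauge 427,161; finder 418,147; square ~366,170) and the inserts on the mat (square 280,284; dial 239,267; block 318,248; finder 271,236). In the side view, the block is at (308,261), square (345,257), gauge (310,296), finder (340,316) and jar (376,247). The wrist sees only floor so far.

```bash
cat > h.py <<'E'
from rig import env, eyes, ticket
import cv2, numpy as np
def ray(cal,uv,z):
    K,R,t=(np.array(cal[k]) for k in("camera_matrix","R","t"))
    uv=np.atleast_2d(np.array(uv,float)); d=np.c_[uv,np.ones(len(uv))]@np.linalg.inv(K).T@R
    c=-R.T@t; return (c+d*((z-c[2])/d[:,2])[:,None])[:,:2]
def snap(n,f):
    cal=eyes.get_calibration(n); im=eyes.capture(n); cv2.imwrite(f"pics/{f}.png",im); np.savez(f"pics/{f}.npz",**cal); return im,cal
def top(im,cal,z,x0,x1,y0,y1,s):
    """rectify onto plane z: column = (y1-y)*s, row=(x1-x)*s  (x up, y left)"""
    K,R,t=(np.array(cal[k]) for k in("camera_matrix","R","t"))
    H=K@np.c_[R[:,0],R[:,1],R[:,2]*z+t]
    A=np.array([[0,-1/s,x1],[-1/s,0,y1],[0,0,1]])
    return cv2.warpPerspective(im,np.linalg.inv(H@A),(int((y1-y0)*s),int((x1-x0)*s)))
E
python3 - <<'E'
from h import *
c=eyes.get_calibration("side")
for n,p,z in [("block",(308,261),25),("square",(345,257),8),("gauge",(310,296),20),("finder",(340,316),8),("jarlid",(377,240),77),("case_r",(342,238),0),("sq_i",(285,160),10),("dial_i",(312,154),10),("block_i",(293,182),10),("fin_i",(322,172),10),("bottle",(303,145),0),("flatcase",(316,205),33)]: print(n,ray(c,p,z).round())
E
```

```text
block [[ 427. -216.]]
square [[ 555. -212.]]
gauge [[ 408. -352.]]
finder [[ 484. -432.]]
jarlid [[ 661. -220.]]
case_r [[ 568. -116.]]
sq_i [[432. 394.]]
dial_i [[558. 414.]]
block_i [[443. 231.]]
fin_i [[575. 272.]]
bottle [[533. 510.]]
flatcase [[505.  43.]]
```

jog_arm:
  motion:
    - {"yaw": 8.13, "z": -0.8}
    - {"yaw": 8.13, "z": -0.8}
    - {"x": 2.8, "y": -3.2, "z": -0.8}
    - {"x": 2.8, "y": -3.2, "z": -0.8}
    - {"x": 2.8, "y": -3.2, "z": -0.8}
    - {"x": 2.8, "y": -3.2, "z": -0.8}
    - {"x": 2.8, "y": -3.2, "z": -0.8}
    - {"x": 2.8, "y": -3.2, "z": -0.8}
    - {"x": 2.8, "y": -3.2, "z": -0.8}
    - {"x": 2.8, "y": -3.2}
    - {"x": 2.8, "y": -3.2}
    - {}

```text
invalid input at $.motion[0]: expected keys x, y, z, yaw
```

```bash
python3 - <<'E'
from h import *
o=env.get_obs(); print(o["clock"],o["tool_pos"],o["tcp_rot"],o["joints"])
im,c=snap("wrist","w1")
cv2.imwrite("pics/w1t.png",top(im,c,10,340,640,-520,-120,2))
E
```

```text
0.15 [ 174.86875    -599.37977736  230.37357211] [-1.79896488e+02 -1.02319309e-02  1.62597734e+01] [-7.96646735e+01  1.58711919e+01 -1.58114329e+00  7.26516798e+01
 -5.06893320e-04  8.40755443e+01]
```

View pics/w1t.png

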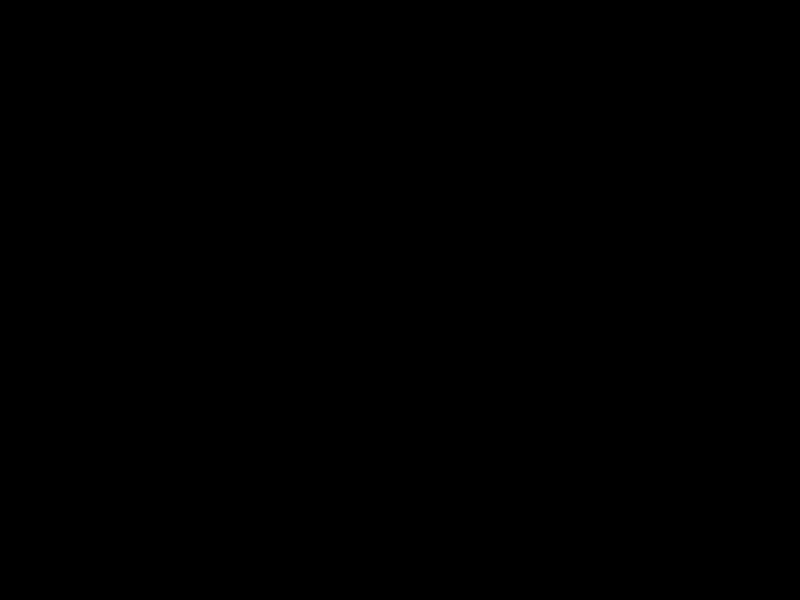

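The move was refused because every row needs all four keys, so the rectified picture is black (the bench was out of view).

jog_arm:
  motion:
    - {"x": 0, "y": 0, "z": -0.8, "yaw": 8.13}
    - {"x": 0, "y": 0, "z": -0.8, "yaw": 8.13}
    - {"x": 2.8, "y": -3.2, "z": -0.8, "yaw": 0}
    - {"x": 2.8, "y": -3.2, "z": -0.8, "yaw": 0}
    - {"x": 2.8, "y": -3.2, "z": -0.8, "yaw": 0}
    - {"x": 2.8, "y": -3.2, "z": -0.8, "yaw": 0}
    - {"x": 2.8, "y": -3.2, "z": -0.8, "yaw": 0}
    - {"x": 2.8, "y": -3.2, "z": -0.8, "yaw": 0}
    - {"x": 2.8, "y": -3.2, "z": -0.8, "yaw": 0}
    - {"x": 2.8, "y": -3.2, "z": 0, "yaw": 0}
    - {"x": 2.8, "y": -3.2, "z": 0, "yaw": 0}
    - {"x": 0, "y": 0, "z": 0, "yaw": 0}

```text
clock: 1.4
tool_pos: [429.3, -308.4, 303.3]
tcp_rot: [-179.9, -0.1, 0.3]
contact_force: [-0.0, -0.3, -0.3]
width: 85.3
gripper_force: 0.0
```

```bash
python3 - <<'E'
from h import *
o=env.get_obs(); print(o["clock"],o["tool_pos"],o["tcp_rot"],o["joints"])
im,c=snap("wrist","w1")
cv2.imwrite("pics/w1t.png",top(im,c,10,340,640,-520,-120,2))
E
```

```text
1.4 [ 429.26345183 -308.42906391  303.3133313 ] [-1.79918441e+02 -5.30797181e-02  3.48038174e-01] [-4.27597246e+01  4.28391129e+00 -6.75053691e+00  7.89825353e+01
  9.58171188e-02  1.36892185e+02]
```

View pics/w1t.png

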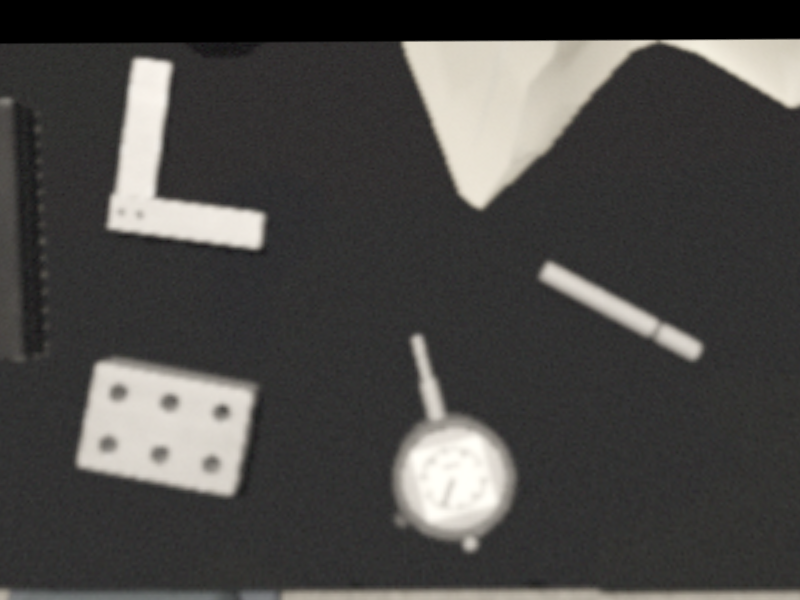

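The rectified view (2 px/mm, up = +x, left = +y) shows everything clearly: the square with its corner at (130,212) and blade pointing up, the block at (168,428), the dial gauge case at (455,478) with its stem up-left to (417,338), and the finder from (545,270) to (697,352).

```bash
cat >> h.py <<'E'
def load(f): return cv2.imread(f"pics/{f}.png"),dict(np.load(f"pics/{f}.npz"))
def blobs(im,cal,z,box,thr,s=4,amin=100):
    """bright contours on plane z, in world mm"""
    x0,x1,y0,y1=box; g=cv2.cvtColor(top(im,cal,z,*box,s),cv2.COLOR_BGR2GRAY)
    cs,_=cv2.findContours((g>thr).astype(np.uint8),cv2.RETR_EXTERNAL,cv2.CHAIN_APPROX_NONE)
    out=[]
    for c in cs:
        if cv2.contourArea(c)/s/s>amin:
            p=c[:,0].astype(float); out.append(np.c_[x1-(p[:,1]+.5)/s,y1-(p[:,0]+.5)/s].astype(np.float32))
    return out
def rects(bs):
    for b in bs:
        r=cv2.minAreaRect(b); p=cv2.boxPoints(r); e=p[1]-p[0]; f=p[2]-p[1]
        if np.hypot(*e)<np.hypot(*f): e,f=f,e
        print("c",np.round(r[0],1),"long",np.hypot(*e).round(1),"short",np.hypot(*f).round(1),"longdir",round(np.degrees(np.arctan2(e[1],e[0]))%180,1),"pts",len(b))
E
python3 - <<'E'
from h import *
im,c=load("w1")
print("finder");rects(blobs(im,c,6,(450,520,-480,-380),100))
print("block");rects(blobs(im,c,25,(385,470,-255,-155),125))
print("gauge z18");rects(blobs(im,c,18,(360,480,-385,-310),90))
b=max(blobs(im,c,18,(360,480,-385,-310),90),key=len)
ce,_=cv2.minEnclosingCircle(b[np.abs(b[:,0]-402)<26]);print("circle",ce,_)
for z in (13,):
  g=max(blobs(im,c,z,(360,480,-385,-310),90),key=len); st=g[(g[:,0]>442)];print("stem line",cv2.fitLine(st,cv2.DIST_L2,0,.01,.01).ravel(), st.mean(0), g[:,0].max())
print("square stock z14");rects([b[b[:,0]<545] for b in blobs(im,c,14,(510,620,-265,-165),110)])
print("blade z8");rects([b[b[:,0]>550] for b in blobs(im,c,8,(510,630,-265,-165),110)])
E
```

```text
finder
c [ 484.2 -431.7] long 91.4 short 11.8 longdir 61.7 pts 700
block
c [ 429.5 -206.4] long 79.2 short 55.3 longdir 79.0 pts 1002
gauge z18
c [ 419.4 -348.4] long 103.5 short 60.5 longdir 172.6 pts 1043
circle (400.9764099121094, -344.06622314453125) 32.82212448120117
stem line [ 9.5896190e-01  2.8353485e-01  4.5852029e+02 -3.3155237e+02] [ 458.5203  -331.55237] 473.625
square stock z14
c [ 531.2 -214.1] long 78.4 short 23.1 longdir 82.3 pts 673
blade z8
c [ 580.1 -191.7] long 63.3 short 21.7 longdir 172.3 pts 557
```

```bash
python3 - <<'E'
from h import *
im,c=load("w1")
for t in(130,150,170):
  print(t,"finder");rects(blobs(im,c,5,(450,520,-480,-380),t))
  print("block");rects(blobs(im,c,25,(385,470,-255,-155),t+10))
  print("stock z14");rects([b[b[:,0]<537] for b in blobs(im,c,14,(510,620,-265,-165),t)])
  print("blade z8");rects([b[b[:,0]>552] for b in blobs(im,c,8,(510,630,-265,-165),t)])
for t in(70,90,110,130):
  g=cv2.cvtColor(top(im,c,20,360,480,-390,-300,4),cv2.COLOR_BGR2GRAY)>t
  cs,_=cv2.findContours(g.astype(np.uint8),cv2.RETR_EXTERNAL,cv2.CHAIN_APPROX_NONE)
  m=cv2.drawContours(np.zeros(g.shape,np.uint8),[max(cs,key=cv2.contourArea)],-1,1,-1)
  _,r,_,p=cv2.minMaxLoc(cv2.distanceTransform(m,2,5)); print(t,r/4,480-p[1]/4,-300-p[0]/4)
E
```

```text
130 finder
c [ 484.2 -432. ] long 90.2 short 10.3 longdir 61.8 pts 689
block
c [ 429.2 -206.2] long 78.5 short 54.1 longdir 79.1 pts 990
stock z14
c [ 529.3 -213.8] long 77.5 short 19.2 longdir 82.9 pts 504
blade z8
c [ 581.  -191.8] long 61.0 short 21.1 longdir 172.4 pts 537
150 finder
c [ 484.3 -432.1] long 89.2 short 9.3 longdir 61.8 pts 684
block
c [ 429.  -206.2] long 77.5 short 52.7 longdir 79.1 pts 976
stock z14
c [ 529.4 -213.8] long 76.7 short 18.6 longdir 82.5 pts 504
blade z8
c [ 580.9 -191.8] long 60.6 short 20.4 longdir 172.5 pts 532
170 finder
c [ 469.  -460.9] long 22.8 short 7.8 longdir 61.4 pts 194
c [ 490.2 -421.4] long 63.7 short 8.2 longdir 61.7 pts 484
block
c [ 428.9 -206.1] long 76.3 short 51.3 longdir 79.0 pts 961
stock z14
c [ 529.5 -213.9] long 75.8 short 17.9 longdir 82.5 pts 516
blade z8
c [ 580.8 -191.8] long 60.2 short 19.7 longdir 172.5 pts 528
70 30.457368850708008 403.0 -345.75
90 29.608917236328125 403.0 -345.75
110 28.809694290161133 403.0 -345.75
130 27.6500186920166 403.0 -346.0
```

```bash
cat >> h.py <<'E'
def plan(wps,settle=1,start=None):
    """wps: (x,y,z,psi,mm per row); prints rounded rows in tool axes, error carried"""
    o=env.get_obs(); p=np.array(o["tool_pos"]) if start is None else np.array(start[:3],float); a=o["tcp_rot"][2] if start is None else start[3]
    import json; rows=[]
    for x,y,z,psi,v in wps:
        d=np.array([x,y,z])-p; da=(psi-a+180)%360-180
        n=int(max(1,np.ceil(np.linalg.norm(d)/v),np.ceil(abs(da)/8)))
        for k in range(n,0,-1):
            w=(np.array([x,y,z])-p)/k; w_a=((psi-a+180)%360-180)/k
            c,s=np.cos(np.radians(a)),np.sin(np.radians(a)); M=np.array([[c,s,0],[s,-c,0],[0,0,-1]])
            m=np.round(M@w/10,1 if k>1 else 2); t=round(-w_a,1); rows.append(dict(x=float(m[0])+0.,y=float(m[1])+0.,z=float(m[2])+0.,yaw=float(t)+0.)); p=p+M.T@m*10; a-=t
    rows+=[dict(x=0,y=0,z=0,yaw=0)]*settle
    for i in range(0,len(rows),12): print(json.dumps(rows[i:i+12]).replace('.0,',',').replace('.0}','}'))
    return p,a
E
python3 - <<'E'
from h import *
plan([(484.3,-432,80,61.8,40),(484.3,-432,25,61.8,20)])
E
```

```text
[{"x": 0.7, "y": 1.5, "z": 2.8, "yaw": -7.7}, {"x": 0.5, "y": 1.6, "z": 2.8, "yaw": -7.7}, {"x": 0.3, "y": 1.7, "z": 2.8, "yaw": -7.7}, {"x": 0, "y": 1.7, "z": 2.8, "yaw": -7.7}, {"x": -0.2, "y": 1.7, "z": 2.8, "yaw": -7.7}, {"x": -0.4, "y": 1.6, "z": 2.8, "yaw": -7.7}, {"x": -0.6, "y": 1.5, "z": 2.8, "yaw": -7.7}, {"x": -0.82, "y": 1.47, "z": 2.72, "yaw": -7.6}, {"x": 0, "y": 0, "z": 1.8, "yaw": 0}, {"x": 0, "y": 0, "z": 1.9, "yaw": 0}, {"x": 0, "y": 0, "z": 1.8, "yaw": 0}, {"x": 0, "y": 0, "z": 0, "yaw": 0}]
```

jog_arm:
  motion:
    - {"x": 0.7, "y": 1.5, "z": 2.8, "yaw": -7.7}
    - {"x": 0.5, "y": 1.6, "z": 2.8, "yaw": -7.7}
    - {"x": 0.3, "y": 1.7, "z": 2.8, "yaw": -7.7}
    - {"x": 0, "y": 1.7, "z": 2.8, "yaw": -7.7}
    - {"x": -0.2, "y": 1.7, "z": 2.8, "yaw": -7.7}
    - {"x": -0.4, "y": 1.6, "z": 2.8, "yaw": -7.7}
    - {"x": -0.6, "y": 1.5, "z": 2.8, "yaw": -7.7}
    - {"x": -0.8, "y": 1.5, "z": 2.7, "yaw": -7.6}
    - {"x": 0, "y": 0, "z": 1.8, "yaw": 0}
    - {"x": 0, "y": 0, "z": 1.9, "yaw": 0}
    - {"x": 0, "y": 0, "z": 1.8, "yaw": 0}
    - {"x": 0, "y": 0, "z": 0, "yaw": 0}

```text
clock: 2.65
tool_pos: [479.9, -433.2, 22.0]
tcp_rot: [-179.6, -0.1, 61.4]
contact_force: [-0.2, 0.2, -1.1]
width: 85.6
gripper_force: 0.0
```

```bash
python3 - <<'E'
from h import *
o=env.get_obs(); print(o["tool_pos"],o["tcp_rot"])
im,c=snap("wrist","w2")
rects(blobs(im,c,5,(440,530,-490,-370),130,amin=150))
plan([(484.3,-432,3,61.8,10)])
E
```

```text
[ 479.89458103 -433.22814616   21.96561607] [-1.79635840e+02 -9.39544223e-02  6.13877357e+01]
c [ 491.8 -417.9] long 57.7 short 9.7 longdir 61.8 pts 463
[{"x": 0.1, "y": 0.1, "z": 0.7, "yaw": -0.1}, {"x": 0.1, "y": 0.1, "z": 0.7, "yaw": -0.1}, {"x": 0.13, "y": 0, "z": 0.66, "yaw": -0.2}, {"x": 0, "y": 0, "z": 0, "yaw": 0}]
```

View pics/w2.png

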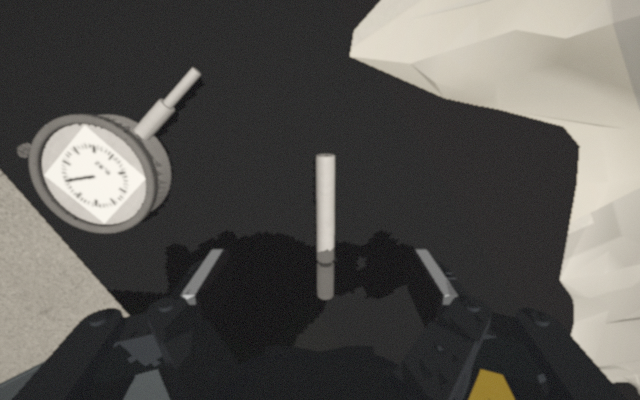

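The pin lies centred between the open pads at about (325,220), its far end at (325,155), so its position agrees with the first measurement.

jog_arm:
  motion:
    - {"x": 0.1, "y": 0.1, "z": 0.7, "yaw": -0.1}
    - {"x": 0.1, "y": 0.1, "z": 0.6, "yaw": -0.1}
    - {"x": 0.1, "y": 0, "z": 0.5, "yaw": -0.2}
    - {"x": 0, "y": 0, "z": 0, "yaw": 0}
    - {"x": 0, "y": 0, "z": 0, "yaw": 0}

```text
clock: 3.2
tool_pos: [486.3, -432.2, 7.4]
tcp_rot: [-180.0, 0.0, 61.9]
contact_force: [0.4, -0.5, 0.8]
width: 85.4
gripper_force: 0.0
```

jog_arm:
  motion:
    - {"x": 0, "y": 0, "z": 0, "yaw": 0}
    - {"x": 0, "y": 0, "z": 0, "yaw": 0}
    - {"x": 0, "y": 0, "z": 0, "yaw": 0}
    - {"x": 0, "y": 0, "z": 0, "yaw": 0}
    - {"x": 0, "y": 0, "z": 0, "yaw": 0}
    - {"x": 0, "y": 0, "z": 0, "yaw": 0}
    - {"x": 0, "y": 0, "z": 0, "yaw": 0}
    - {"x": 0, "y": 0, "z": 0, "yaw": 0}
  gripper: 0

```text
clock: 4.0
tool_pos: [486.3, -432.5, 7.6]
tcp_rot: [180.0, 0.0, 61.9]
contact_force: [-1.0, 0.1, 2.4]
width: 6.9
gripper_force: 58.8
```

The 6.9 mm opening means only the top of the round pin is held, so I'll reopen, go 5 mm lower and grip again.

jog_arm:
  motion:
    - {"x": 0, "y": 0, "z": 0, "yaw": 0}
    - {"x": 0, "y": 0, "z": 0, "yaw": 0}
    - {"x": 0, "y": 0, "z": 0, "yaw": 0}
    - {"x": -0.1, "y": 0, "z": 0.3, "yaw": 0}
    - {"x": -0.1, "y": 0, "z": 0.3, "yaw": 0}
    - {"x": 0, "y": 0, "z": 0, "yaw": 0}
  gripper: 35

```text
clock: 4.6
tool_pos: [484.8, -433.8, 0.5]
tcp_rot: [-179.9, -0.0, 61.9]
contact_force: [-0.8, 0.4, -0.0]
width: 29.6
gripper_force: 0.0
```

jog_arm:
  motion:
    - {"x": 0, "y": 0, "z": 0, "yaw": 0}
    - {"x": 0, "y": 0, "z": 0, "yaw": 0}
    - {"x": 0, "y": 0, "z": 0, "yaw": 0}
    - {"x": 0, "y": 0, "z": 0, "yaw": 0}
    - {"x": 0, "y": 0, "z": 0, "yaw": 0}
  gripper: 0

```text
clock: 5.1
tool_pos: [485.4, -434.2, 1.4]
tcp_rot: [180.0, 0.0, 61.9]
contact_force: [0.6, -0.3, -0.6]
width: 7.9
gripper_force: 61.6
```

```bash
python3 - <<'E'
from h import *
plan([(485,-433,81,61.9,20),(450,0,250,80,43),(480,300,300,90,43)],2,start=(485,-433.5,1.4,61.9))
E
```

```text
[{"x": 0, "y": 0, "z": -2, "yaw": 0}, {"x": 0, "y": 0, "z": -2, "yaw": 0}, {"x": 0, "y": 0, "z": -2, "yaw": 0}, {"x": 0.04, "y": -0.02, "z": -1.96, "yaw": 0}, {"x": 3.3, "y": -2.1, "z": -1.5, "yaw": -1.6}, {"x": 3.4, "y": -2, "z": -1.5, "yaw": -1.6}, {"x": 3.4, "y": -2, "z": -1.5, "yaw": -1.7}, {"x": 3.5, "y": -1.8, "z": -1.6, "yaw": -1.6}, {"x": 3.5, "y": -1.8, "z": -1.5, "yaw": -1.7}, {"x": 3.6, "y": -1.6, "z": -1.6, "yaw": -1.7}, {"x": 3.7, "y": -1.5, "z": -1.5, "yaw": -1.6}, {"x": 3.7, "y": -1.4, "z": -1.6, "yaw": -1.7}]
[{"x": 3.7, "y": -1.4, "z": -1.5, "yaw": -1.6}, {"x": 3.8, "y": -1.2, "z": -1.6, "yaw": -1.7}, {"x": 3.78, "y": -1.14, "z": -1.5, "yaw": -1.6}, {"x": 3.8, "y": -0.3, "z": -0.6, "yaw": -1.2}, {"x": 3.8, "y": -0.2, "z": -0.6, "yaw": -1.3}, {"x": 3.8, "y": -0.1, "z": -0.6, "yaw": -1.2}, {"x": 3.7, "y": 0, "z": -0.6, "yaw": -1.3}, {"x": 3.8, "y": 0, "z": -0.6, "yaw": -1.2}, {"x": 3.7, "y": 0.1, "z": -0.7, "yaw": -1.3}, {"x": 3.8, "y": 0.2, "z": -0.6, "yaw": -1.2}, {"x": 3.71, "y": 0.32, "z": -0.7, "yaw": -1.3}, {"x": 0, "y": 0, "z": 0, "yaw": 0}]
[{"x": 0, "y": 0, "z": 0, "yaw": 0}]
```

jog_arm:
  motion:
    - {"x": 0, "y": 0, "z": -2, "yaw": 0}
    - {"x": 0, "y": 0, "z": -2, "yaw": 0}
    - {"x": 0, "y": 0, "z": -2, "yaw": 0}
    - {"x": 0, "y": 0, "z": -2, "yaw": 0}
    - {"x": 3.3, "y": -2.1, "z": -1.5, "yaw": -1.6}
    - {"x": 3.4, "y": -2, "z": -1.5, "yaw": -1.6}
    - {"x": 3.4, "y": -2, "z": -1.5, "yaw": -1.7}
    - {"x": 3.5, "y": -1.8, "z": -1.6, "yaw": -1.6}
    - {"x": 3.5, "y": -1.8, "z": -1.5, "yaw": -1.7}
    - {"x": 3.6, "y": -1.6, "z": -1.6, "yaw": -1.7}
    - {"x": 3.7, "y": -1.5, "z": -1.5, "yaw": -1.6}
    - {"x": 3.7, "y": -1.4, "z": -1.6, "yaw": -1.7}

```text
clock: 6.3
tool_pos: [460.1, -117.8, 204.8]
tcp_rot: [-180.0, -0.0, 75.2]
contact_force: [0.7, -0.6, 0.1]
width: 7.6
gripper_force: 61.6
```

jog_arm:
  motion:
    - {"x": 3.7, "y": -1.4, "z": -1.5, "yaw": -1.6}
    - {"x": 3.8, "y": -1.2, "z": -1.6, "yaw": -1.7}
    - {"x": 3.8, "y": -1.1, "z": -1.5, "yaw": -1.6}
    - {"x": 3.8, "y": -0.3, "z": -0.6, "yaw": -1.2}
    - {"x": 3.8, "y": -0.2, "z": -0.6, "yaw": -1.3}
    - {"x": 3.8, "y": -0.1, "z": -0.6, "yaw": -1.2}
    - {"x": 3.7, "y": 0, "z": -0.6, "yaw": -1.3}
    - {"x": 3.8, "y": 0, "z": -0.6, "yaw": -1.2}
    - {"x": 3.7, "y": 0.1, "z": -0.7, "yaw": -1.3}
    - {"x": 3.8, "y": 0.2, "z": -0.6, "yaw": -1.2}
    - {"x": 3.7, "y": 0.3, "z": -0.7, "yaw": -1.3}
    - {"x": 0, "y": 0, "z": 0, "yaw": 0}

```text
clock: 7.5
tool_pos: [481.1, 302.8, 300.9]
tcp_rot: [179.9, -0.1, 90.3]
contact_force: [-0.7, -0.8, -1.2]
width: 7.8
gripper_force: 61.6
```

jog_arm:
  motion:
    - {"x": 0, "y": 0, "z": 0, "yaw": 0}
    - {"x": 0, "y": 0, "z": 0, "yaw": 0}

```text
clock: 7.7
tool_pos: [480.0, 298.0, 299.8]
tcp_rot: [-179.9, 0.1, 90.0]
contact_force: [-0.8, -0.5, -0.7]
width: 7.6
gripper_force: 61.6
```

```bash
python3 - <<'E'
from h import *
o=env.get_obs(); print(o["tool_pos"],o["tcp_rot"],o["width"])
im,c=snap("wrist","w3")
cv2.imwrite("pics/w3t.png",top(im,c,12,360,660,130,530,2))
E
```

```text
[480.02681726 298.02552021 299.81613533] [-1.79939487e+02  5.27438165e-02  8.99645365e+01] 7.560565118987509
```

View pics/w3t.png

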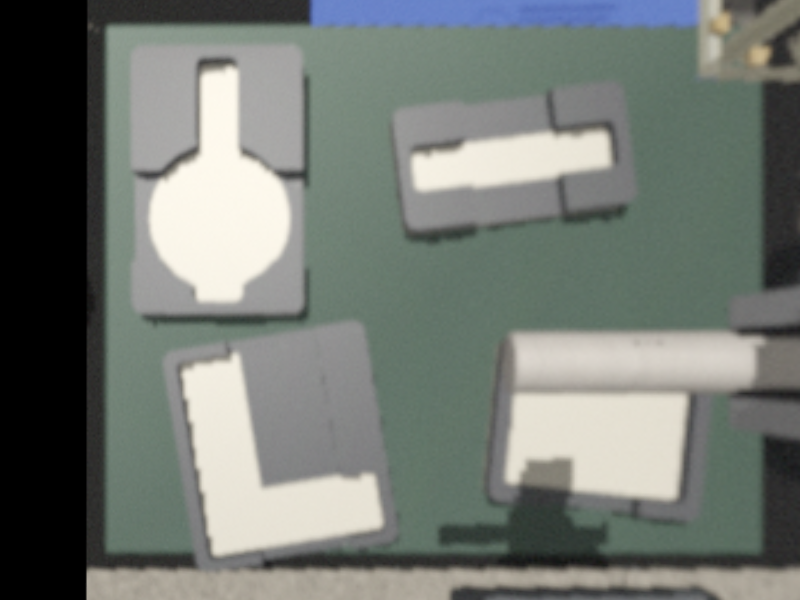

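View pics/w3.png

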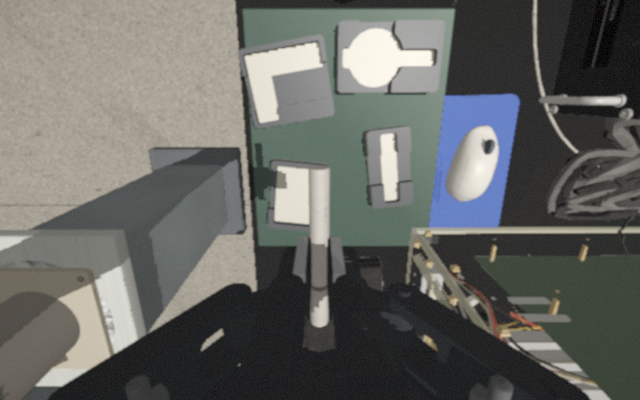

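The rectified view (2 px/mm) shows the dial insert with its disc at (220,218) and stem up, the finder slot from (413,172) to (613,150), the square's L with its corner at (215,545), and the block cut-out partly hidden behind the held pin at about (600,430). The raw view shows the pin held firmly along the tool x axis.

```bash
python3 - <<'E'
from h import *
im,c=load("w3")
for z in (6,12):
  print(z,"finder");rects(blobs(im,c,z,(540,620,212,340),170))
  print("block");rects(blobs(im,c,z,(380,500,150,290),170))
  g=cv2.cvtColor(top(im,c,z,380,640,370,470,4),cv2.COLOR_BGR2GRAY)>170
  g[600:]=0
  _,r,_,p=cv2.minMaxLoc(cv2.distanceTransform(g.astype(np.uint8),2,5)); print("disc",r/4,640-p[1]/4,470-p[0]/4)
  b=max(blobs(im,c,z,(500,640,370,470),170),key=len); st=b[b[:,0]>592]; rects([st])
  print("L"); L=max(blobs(im,c,z,(370,495,325,460),170),key=len); rects([L,L[L[:,1]>420],])
  h=cv2.approxPolyDP(L,3,True)[:,0]; print(h)
# outer grey blocks at top z 22: everything not green/black
for z in(22,):
  t=top(im,c,z,360,660,130,530,4).astype(int); m=((t.max(2)-t.min(2)<28)&(t.mean(2)>85)).astype(np.uint8)
  m=cv2.morphologyEx(m,cv2.MORPH_OPEN,np.ones((9,9)));cs,_=cv2.findContours(m,cv2.RETR_EXTERNAL,cv2.CHAIN_APPROX_NONE)
  print("outer");rects([np.c_[660-k[:,0,1]/4,530-k[:,0,0]/4].astype(np.float32) for k in cs if cv2.contourArea(k)>50000])
E
```

```text
6 finder
c [581.5 273.6] long 102.0 short 25.1 longdir 97.3 pts 921
block
c [440.  230.1] long 88.3 short 54.8 longdir 84.5 pts 1147
c [480.4 210.8] long 121.2 short 25.0 longdir 90.0 pts 1130
disc 34.051944732666016 549.75 421.75
c [610.5 420. ] long 36.8 short 21.8 longdir 0.0 pts 355
L
c [437.  389.6] long 101.2 short 88.9 longdir 9.9 pts 1430
c [430.6 430.1] long 99.0 short 20.0 longdir 0.0 pts 466
[[475.125 439.125]
 [381.875 424.125]
 [396.125 338.625]
 [422.125 342.875]
 [416.875 399.375]
 [484.125 411.375]]
12 finder
c [580.  275.1] long 100.6 short 24.7 longdir 97.3 pts 911
block
c [440.6 232.2] long 87.0 short 54.1 longdir 84.4 pts 1131
c [480.5 211.5] long 122.8 short 24.8 longdir 90.0 pts 1130
disc 33.59458541870117 548.5 421.5
c [609.5 419.4] long 34.8 short 21.5 longdir 0.0 pts 337
L
c [437.6 389.4] long 99.7 short 87.7 longdir 9.8 pts 1410
c [431.1 429.6] long 97.5 short 19.0 longdir 0.0 pts 454
[[474.625 438.625]
 [382.875 423.125]
 [397.375 339.125]
 [423.125 343.875]
 [417.875 399.125]
 [483.875 410.625]]
outer
c [510.1 307.2] long 354.0 short 299.7 longdir 90.0 pts 9510
```

```bash
python3 - <<'E'
from h import *
plan([(579,273,60,97,40),(579,273,22,97,15)],2,start=(480,299.5,300,90))
E
```

```text
[{"x": -0.4, "y": 1.4, "z": 3.4, "yaw": -1}, {"x": -0.4, "y": 1.4, "z": 3.4, "yaw": -1}, {"x": -0.4, "y": 1.4, "z": 3.4, "yaw": -1}, {"x": -0.5, "y": 1.4, "z": 3.4, "yaw": -1}, {"x": -0.5, "y": 1.4, "z": 3.5, "yaw": -1}, {"x": -0.5, "y": 1.4, "z": 3.4, "yaw": -1}, {"x": -0.46, "y": 1.35, "z": 3.5, "yaw": -1}, {"x": 0, "y": 0, "z": 1.3, "yaw": 0}, {"x": 0, "y": 0, "z": 1.2, "yaw": 0}, {"x": 0, "y": 0, "z": 1.3, "yaw": 0}, {"x": 0, "y": 0, "z": 0, "yaw": 0}, {"x": 0, "y": 0, "z": 0, "yaw": 0}]
```

jog_arm:
  motion:
    - {"x": -0.4, "y": 1.4, "z": 3.4, "yaw": -1}
    - {"x": -0.4, "y": 1.4, "z": 3.4, "yaw": -1}
    - {"x": -0.4, "y": 1.4, "z": 3.4, "yaw": -1}
    - {"x": -0.5, "y": 1.4, "z": 3.4, "yaw": -1}
    - {"x": -0.5, "y": 1.4, "z": 3.5, "yaw": -1}
    - {"x": -0.5, "y": 1.4, "z": 3.4, "yaw": -1}
    - {"x": -0.5, "y": 1.4, "z": 3.5, "yaw": -1}
    - {"x": 0, "y": 0, "z": 1.2, "yaw": 0}
    - {"x": 0, "y": 0, "z": 1, "yaw": 0}
    - {"x": 0, "y": 0, "z": 1, "yaw": 0}
    - {"x": 0, "y": 0, "z": 0, "yaw": 0}
    - {"x": 0, "y": 0, "z": 0, "yaw": 0}

```text
clock: 8.95
tool_pos: [580.4, 272.5, 29.5]
tcp_rot: [179.9, -0.0, 97.0]
contact_force: [0.1, 0.3, -1.1]
width: 7.7
gripper_force: 61.6
```

```bash
python3 - <<'E'
from h import *
o=env.get_obs(); print(o["tool_pos"],o["tcp_rot"],o["width"])
im,c=snap("wrist","w4")
E
```

```text
[580.41080703 272.53165533  29.48326451] [ 1.79912169e+02 -2.25402734e-02  9.70206292e+01] 7.717454297340391
```

View pics/w4.png

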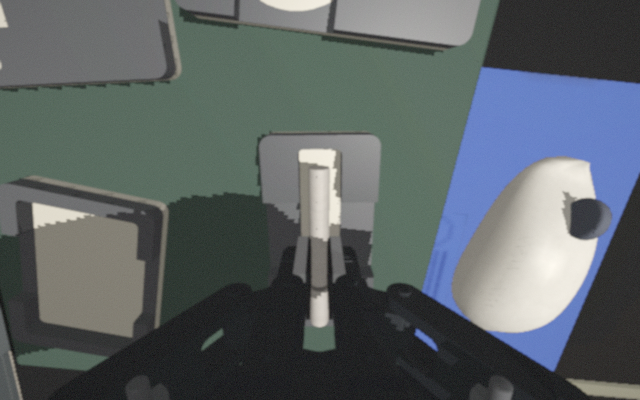

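The pin sits over the slot: slot end at (320,151), cols 300–342; pin end at (318,168). Checking the gap at the end, then lowering.

```bash
python3 - <<'E'
from h import *
_,c=load("w4")
d=np.array([np.cos(np.radians(97)),np.sin(np.radians(97))]);n=np.array([d[1],-d[0]])
T=np.array([580.4,272.5])
for nm,p,z in(("slotL",(300,160),12),("slotR",(342,160),12),("slotend",(320,151),12),("pinend",(318,168),33),("pinmid",(319,210),36)):
  q=ray(c,p,z)[0]-T; print(nm,(q@d).round(1),(q@n).round(1))
E
```

```text
slotL 45.5 -10.4
slotR 45.5 12.0
slotend 50.3 0.2
pinend 46.1 -0.8
pinmid 26.2 -0.3
```

jog_arm:
  motion:
    - {"x": -0.2, "y": 0.1, "z": 0.5, "yaw": 0}
    - {"x": 0, "y": 0, "z": 0.4, "yaw": 0}
    - {"x": 0, "y": 0, "z": 0.3, "yaw": 0}
    - {"x": 0, "y": 0, "z": 0, "yaw": 0}
    - {"x": 0, "y": 0, "z": 0.1, "yaw": 0}
    - {"x": 0, "y": 0, "z": 0, "yaw": 0}

```text
clock: 9.6
tool_pos: [581.3, 270.3, 15.2]
tcp_rot: [-180.0, -0.0, 97.0]
contact_force: [-0.3, 0.7, -0.7]
width: 7.9
gripper_force: 61.6
```

jog_arm:
  motion:
    - {"x": 0, "y": 0, "z": 0.1, "yaw": 0}
    - {"x": 0, "y": 0, "z": 0, "yaw": 0}

```text
clock: 9.8
tool_pos: [581.3, 270.3, 14.3]
tcp_rot: [-180.0, -0.0, 97.0]
contact_force: [0.6, -0.1, -0.6]
width: 7.6
gripper_force: 61.6
```

jog_arm:
  motion:
    - {"x": 0, "y": 0, "z": 0.05, "yaw": 0}
    - {"x": 0, "y": 0, "z": 0, "yaw": 0}

```text
clock: 10.0
tool_pos: [581.3, 270.2, 13.8]
tcp_rot: [-180.0, -0.0, 97.0]
contact_force: [-0.2, 0.0, -1.1]
width: 8.0
gripper_force: 61.6
```

jog_arm:
  motion:
    - {"x": 0, "y": 0, "z": 0.05, "yaw": 0}
    - {"x": 0, "y": 0, "z": 0, "yaw": 0}

```text
clock: 10.2
tool_pos: [581.4, 270.3, 13.4]
tcp_rot: [180.0, -0.0, 97.0]
contact_force: [0.3, 0.1, 0.4]
width: 7.8
gripper_force: 61.6
```

jog_arm:
  motion:
    - {"x": 0, "y": 0, "z": 0.05, "yaw": 0}
    - {"x": 0, "y": 0, "z": 0, "yaw": 0}

```text
clock: 10.4
tool_pos: [581.5, 270.3, 13.4]
tcp_rot: [180.0, -0.0, 97.0]
contact_force: [-0.7, -0.7, 3.2]
width: 8.0
gripper_force: 62.1
```

jog_arm:
  motion:
    - {"x": 0, "y": 0, "z": 0, "yaw": 0}
    - {"x": 0, "y": 0, "z": 0, "yaw": 0}
    - {"x": 0, "y": 0, "z": 0, "yaw": 0}
    - {"x": 0, "y": 0, "z": -1, "yaw": 0}
    - {"x": 0, "y": 0, "z": -2, "yaw": 0}
    - {"x": 0, "y": 0, "z": -3, "yaw": 0}
    - {"x": 0, "y": 0, "z": -4, "yaw": 0}
  gripper: 35

```text
clock: 11.1
tool_pos: [579.7, 269.6, 112.5]
tcp_rot: [-179.8, 0.0, 97.0]
contact_force: [0.3, -0.0, 0.8]
width: 29.8
gripper_force: 0.0
```

```bash
python3 - <<'E'
from h import *
im,c=snap("wrist","w5")
rects(blobs(im,c,12,(540,620,212,340),150)); 
plan([(470,0,170,88,44),(428.9,-206.1,80,79,40),(428.9,-206.1,24,79,20)],1,start=(581.4,270.3,113,97))
E
```

```text
c [580.2 275. ] long 100.7 short 24.3 longdir 97.3 pts 1392
[{"x": -3.6, "y": -2.1, "z": -0.8, "yaw": 1.3}, {"x": -3.7, "y": -2, "z": -0.8, "yaw": 1.3}, {"x": -3.7, "y": -1.9, "z": -0.8, "yaw": 1.3}, {"x": -3.8, "y": -1.8, "z": -0.8, "yaw": 1.3}, {"x": -3.8, "y": -1.7, "z": -0.8, "yaw": 1.3}, {"x": -3.9, "y": -1.6, "z": -0.8, "yaw": 1.2}, {"x": -3.85, "y": -1.48, "z": -0.9, "yaw": 1.3}, {"x": -3.5, "y": -0.6, "z": 1.5, "yaw": 1.5}, {"x": -3.5, "y": -0.5, "z": 1.5, "yaw": 1.5}, {"x": -3.5, "y": -0.4, "z": 1.5, "yaw": 1.5}, {"x": -3.5, "y": -0.3, "z": 1.5, "yaw": 1.5}, {"x": -3.4, "y": -0.2, "z": 1.5, "yaw": 1.5}]
[{"x": -3.49, "y": -0.03, "z": 1.5, "yaw": 1.5}, {"x": 0, "y": 0, "z": 1.9, "yaw": 0}, {"x": 0, "y": 0, "z": 1.8, "yaw": 0}, {"x": 0, "y": 0, "z": 1.9, "yaw": 0}, {"x": 0, "y": 0, "z": 0, "yaw": 0}]
```

View pics/w5.png

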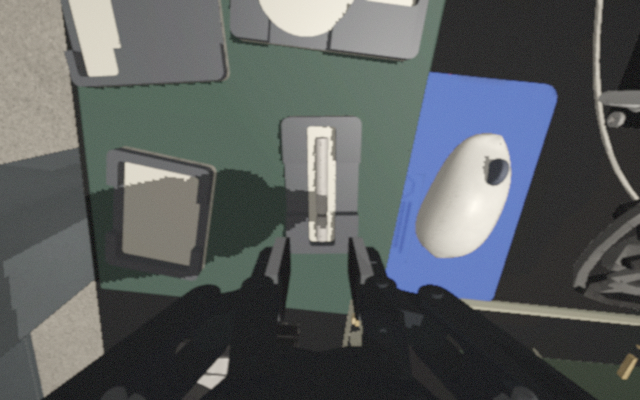

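The pin lies fully inside its slot, centred at about (320,190) and seen between both slot ends. Going back for the block.

jog_arm:
  motion:
    - {"x": -3.6, "y": -2.1, "z": -0.8, "yaw": 1.3}
    - {"x": -3.7, "y": -2, "z": -0.8, "yaw": 1.3}
    - {"x": -3.7, "y": -1.9, "z": -0.8, "yaw": 1.3}
    - {"x": -3.8, "y": -1.8, "z": -0.8, "yaw": 1.3}
    - {"x": -3.8, "y": -1.7, "z": -0.8, "yaw": 1.3}
    - {"x": -3.9, "y": -1.6, "z": -0.8, "yaw": 1.2}
    - {"x": -3.9, "y": -1.5, "z": -0.9, "yaw": 1.3}
    - {"x": -3.5, "y": -0.6, "z": 1.5, "yaw": 1.5}
    - {"x": -3.5, "y": -0.5, "z": 1.5, "yaw": 1.5}
    - {"x": -3.5, "y": -0.4, "z": 1.5, "yaw": 1.5}
    - {"x": -3.5, "y": -0.3, "z": 1.5, "yaw": 1.5}
    - {"x": -3.4, "y": -0.2, "z": 1.5, "yaw": 1.5}
  gripper: 100

```text
clock: 12.35
tool_pos: [434.7, -174.0, 95.2]
tcp_rot: [179.9, 0.0, 80.4]
contact_force: [1.0, 1.1, 0.4]
width: 85.7
gripper_force: 0.0
```

jog_arm:
  motion:
    - {"x": -3.5, "y": 0, "z": 1.5, "yaw": 1.5}
    - {"x": 0, "y": 0, "z": 1.9, "yaw": 0}
    - {"x": 0, "y": 0, "z": 0, "yaw": 0}
    - {"x": 0, "y": 0, "z": 0, "yaw": 0}
    - {"x": 0, "y": 0, "z": 0, "yaw": 0}

```text
clock: 12.85
tool_pos: [429.7, -206.7, 61.9]
tcp_rot: [179.9, 0.0, 79.1]
contact_force: [0.2, 0.3, 0.4]
width: 85.4
gripper_force: 0.0
```

```bash
python3 - <<'E'
from h import *
o=env.get_obs(); print(o["tool_pos"],o["tcp_rot"],o["width"])
im,c=snap("wrist","w6")
for t in(130,150,170): rects(blobs(im,c,25,(385,470,-255,-155),t))
im,c=load("w5")
for t in(70,85,100): print(t);rects(blobs(im,c,12,(390,500,150,290),t,amin=1000))
plan([(428.9,-206.1,24,79,13),(428.9,-206.1,4,79,10)],2)
E
```

```text
[ 429.66137276 -206.71314495   61.89453987] [1.79911301e+02 3.35316920e-02 7.90646051e+01] 85.38289842227769
c [ 432.1 -188.7] long 51.9 short 47.3 longdir 169.1 pts 845
c [ 431.9 -189.8] long 51.5 short 44.1 longdir 169.0 pts 791
c [ 432.  -189.7] long 51.1 short 43.3 longdir 169.1 pts 785
70
c [445.  220.4] long 139.0 short 109.8 longdir 90.0 pts 4086
85
c [445.  220.8] long 138.2 short 109.8 longdir 90.0 pts 4266
100
c [439.3 235.6] long 92.5 short 82.5 longdir 84.1 pts 1547
[{"x": 0, "y": 0, "z": 1.3, "yaw": 0}, {"x": 0, "y": -0.1, "z": 1.2, "yaw": 0}, {"x": 0.04, "y": -0.01, "z": 1.3, "yaw": 0.1}, {"x": 0, "y": 0, "z": 1, "yaw": 0}, {"x": 0, "y": 0, "z": 1, "yaw": 0}, {"x": 0, "y": 0, "z": 0, "yaw": 0}, {"x": 0, "y": 0, "z": 0, "yaw": 0}]
```

jog_arm:
  motion:
    - {"x": 0, "y": 0, "z": 1.3, "yaw": 0}
    - {"x": 0, "y": -0.1, "z": 1.2, "yaw": 0}
    - {"x": 0, "y": 0, "z": 1.3, "yaw": 0.1}
    - {"x": 0, "y": 0, "z": 1, "yaw": 0}
    - {"x": 0, "y": 0, "z": 0.9, "yaw": 0}
    - {"x": 0, "y": 0, "z": 0, "yaw": 0}
    - {"x": 0, "y": 0, "z": 0, "yaw": 0}

```text
clock: 13.6
tool_pos: [427.9, -206.6, 3.7]
tcp_rot: [-180.0, -0.0, 78.9]
contact_force: [0.6, -0.2, 0.8]
width: 85.9
gripper_force: 0.0
```

jog_arm:
  motion:
    - {"x": 0, "y": 0, "z": 0, "yaw": 0}
    - {"x": 0, "y": 0, "z": 0, "yaw": 0}
    - {"x": 0, "y": 0, "z": 0, "yaw": 0}
    - {"x": 0, "y": 0, "z": 0, "yaw": 0}
    - {"x": 0, "y": 0, "z": 0, "yaw": 0}
    - {"x": 0, "y": 0, "z": 0, "yaw": 0}
  gripper: 0

```text
clock: 14.2
tool_pos: [429.0, -207.2, 4.8]
tcp_rot: [179.9, 0.0, 78.9]
contact_force: [0.3, 0.9, 6.2]
width: 49.4
gripper_force: 63.4
```

```bash
python3 - <<'E'
from h import *
o=env.get_obs(); print(o["tool_pos"],o["tcp_rot"],o["width"])
p,a=o["tool_pos"],o["tcp_rot"][2]
plan([(p[0],p[1],64,a,20),(450,0,150,82,40),(470,130,150,84.5,40)],2,start=(*p,a))
E
```

```text
[ 428.95381086 -207.20682319    4.77983672] [1.79875151e+02 2.81058683e-02 7.89008859e+01] 49.417610622282595
[{"x": 0, "y": 0, "z": -2, "yaw": 0}, {"x": 0, "y": 0, "z": -2, "yaw": 0}, {"x": 0, "y": 0, "z": -1.92, "yaw": 0}, {"x": 3.5, "y": -0.3, "z": -1.4, "yaw": -0.5}, {"x": 3.5, "y": -0.3, "z": -1.4, "yaw": -0.5}, {"x": 3.4, "y": -0.3, "z": -1.5, "yaw": -0.5}, {"x": 3.5, "y": -0.2, "z": -1.4, "yaw": -0.5}, {"x": 3.4, "y": -0.2, "z": -1.5, "yaw": -0.5}, {"x": 3.47, "y": -0.17, "z": -1.4, "yaw": -0.6}, {"x": 3.3, "y": 0, "z": 0, "yaw": -0.6}, {"x": 3.3, "y": 0.1, "z": 0, "yaw": -0.6}, {"x": 3.3, "y": 0.1, "z": 0, "yaw": -0.6}]
[{"x": 3.25, "y": 0.17, "z": 0, "yaw": -0.7}, {"x": 0, "y": 0, "z": 0, "yaw": 0}, {"x": 0, "y": 0, "z": 0, "yaw": 0}]
```

jog_arm:
  motion:
    - {"x": 0, "y": 0, "z": -1, "yaw": 0}
    - {"x": 0, "y": 0, "z": -2, "yaw": 0}
    - {"x": 0, "y": 0, "z": -3, "yaw": 0}
    - {"x": 3.5, "y": -0.3, "z": -1.4, "yaw": -0.5}
    - {"x": 3.5, "y": -0.3, "z": -1.4, "yaw": -0.5}
    - {"x": 3.4, "y": -0.3, "z": -1.5, "yaw": -0.5}
    - {"x": 3.5, "y": -0.2, "z": -1.4, "yaw": -0.5}
    - {"x": 3.4, "y": -0.2, "z": -1.5, "yaw": -0.5}
    - {"x": 3.5, "y": -0.2, "z": -1.4, "yaw": -0.6}
    - {"x": 3.3, "y": 0, "z": 0, "yaw": -0.6}
    - {"x": 3.3, "y": 0.1, "z": 0, "yaw": -0.6}
    - {"x": 3.3, "y": 0.1, "z": 0, "yaw": -0.6}

```text
clock: 15.4
tool_pos: [461.7, 99.9, 149.0]
tcp_rot: [-179.8, 0.1, 83.8]
contact_force: [1.5, 0.6, -5.6]
width: 49.3
gripper_force: 64.4
```

jog_arm:
  motion:
    - {"x": 3.2, "y": 0.2, "z": 0, "yaw": -0.7}
    - {"x": 0, "y": 0, "z": 0, "yaw": 0}
    - {"x": 0, "y": 0, "z": 0, "yaw": 0}
    - {"x": 0, "y": 0, "z": 0, "yaw": 0}

```text
clock: 15.8
tool_pos: [467.5, 129.6, 149.0]
tcp_rot: [-179.9, 0.1, 84.5]
contact_force: [-0.3, 0.2, -5.6]
width: 49.5
gripper_force: 64.4
```

```bash
python3 - <<'E'
from h import *
o=env.get_obs(); print(o["tool_pos"],o["tcp_rot"],o["width"])
im,c=snap("wrist","w7")
for t in(100,140,170): rects(blobs(im,c,12,(380,500,150,290),t,amin=1000))
E
```

```text
[467.5141572  129.61437324 148.98200343] [-1.79859798e+02  6.72447806e-02  8.44685219e+01] 49.52566307798983
c [443.  218.1] long 136.0 short 113.8 longdir 90.0 pts 2488
c [450.1 234.7] long 94.6 short 72.9 longdir 84.0 pts 1718
c [446.4 232.5] long 88.2 short 64.5 longdir 84.2 pts 1172
```

View pics/w7.png

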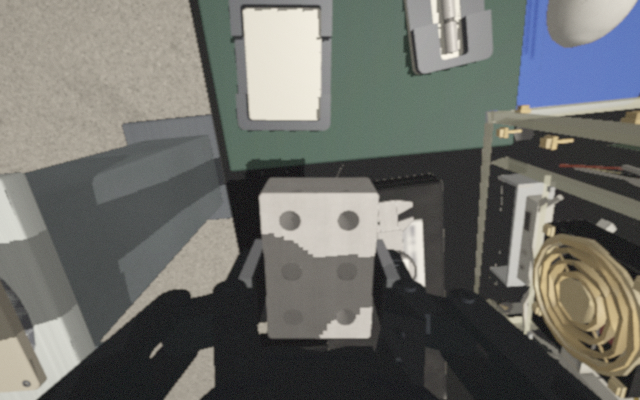

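The block is held squarely at (320,258), and the empty rectangle is fully visible at (285,65). Its 88 × 64 mm outline is centred at (446, 232).

```bash
python3 - <<'E'
from h import *
plan([(446.3,231.5,55,84.2,35),(446.3,231.5,30,84.2,12)],3)
E
```

```text
[{"x": 2, "y": -0.6, "z": 1.9, "yaw": 0}, {"x": 2, "y": -0.6, "z": 1.9, "yaw": 0.1}, {"x": 2, "y": -0.6, "z": 1.9, "yaw": 0}, {"x": 2, "y": -0.7, "z": 1.9, "yaw": 0.1}, {"x": 1.94, "y": -0.65, "z": 1.82, "yaw": 0}, {"x": 0, "y": 0, "z": 0.8, "yaw": 0}, {"x": 0, "y": 0, "z": 0.8, "yaw": 0}, {"x": 0, "y": 0, "z": 0.9, "yaw": 0}, {"x": 0, "y": 0, "z": 0, "yaw": 0}, {"x": 0, "y": 0, "z": 0, "yaw": 0}, {"x": 0, "y": 0, "z": 0, "yaw": 0}]
```

jog_arm:
  motion:
    - {"x": 2, "y": -0.6, "z": 1.9, "yaw": 0}
    - {"x": 2, "y": -0.6, "z": 1.9, "yaw": 0.1}
    - {"x": 2, "y": -0.6, "z": 1.9, "yaw": 0}
    - {"x": 2, "y": -0.7, "z": 1.9, "yaw": 0.1}
    - {"x": 1.9, "y": -0.6, "z": 1.8, "yaw": 0}
    - {"x": 0, "y": 0, "z": 0.8, "yaw": 0}
    - {"x": 0, "y": 0, "z": 0.8, "yaw": 0}
    - {"x": 0, "y": 0, "z": 0.9, "yaw": 0}
    - {"x": 0, "y": 0, "z": 0, "yaw": 0}
    - {"x": 0, "y": 0, "z": 0, "yaw": 0}
    - {"x": 0, "y": 0, "z": 0, "yaw": 0}

```text
clock: 16.95
tool_pos: [448.4, 231.8, 31.4]
tcp_rot: [179.9, -0.0, 84.3]
contact_force: [-0.6, -0.3, -5.8]
width: 49.5
gripper_force: 64.4
```

```bash
python3 - <<'E'
from h import *
o=env.get_obs(); print(o["tool_pos"],o["tcp_rot"],o["width"],o["contact_force"])
im,c=snap("wrist","w8")
cv2.imwrite("pics/w8c.png",cv2.resize(im[100:350,170:470],None,fx=2,fy=2))
E
```

```text
[448.44371828 231.75528476  31.43137775] [ 1.79932413e+02 -3.06113554e-02  8.42567809e+01] 49.51628331796199 [-0.55068855 -0.31301949 -5.82954872]
```

View pics/w8c.png

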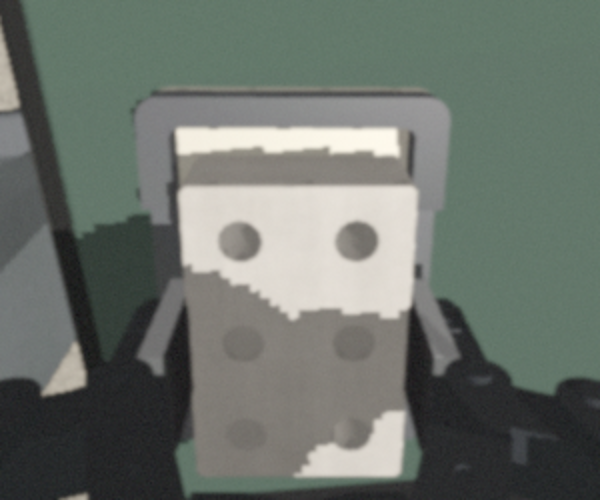

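The block's front face bottom is hidden, but its top's far edge (181–416 at v 187) lies inside the foam opening (173–413 at v 130; outer edges 137 and 449). Checking the offset by rays.

```bash
python3 - <<'E'
from h import *
_,c=load("w8")
a=np.radians(84.2);d=np.array([np.cos(a),np.sin(a)]);n=np.array([d[1],-d[0]])
T=np.array([448.4,231.8])
for nm,u,v,z in(("foamL",137,150,22),("foamR",449,150,22),("foamfar",290,95,22),("inL",173,135,22),("inR",413,135,22),("floorfar",290,128,12),("blkL",181,187,52),("blkR",416,187,52)):
  q=ray(c,(170+u/2,100+v/2),z)[0]-T; print(nm,(q@d).round(1),(q@n).round(1))
E
```

```text
foamL 39.1 -41.8
foamR 39.2 38.6
foamfar 53.4 -2.3
inL 43.1 -32.3
inR 43.1 29.1
floorfar 42.7 -2.4
blkL 38.9 -25.0
blkR 39.0 24.6
```

jog_arm:
  motion:
    - {"x": 0, "y": -0.15, "z": 0.3, "yaw": 0}
    - {"x": 0, "y": 0, "z": 0.4, "yaw": 0}
    - {"x": 0, "y": 0, "z": 0.3, "yaw": 0}
    - {"x": 0, "y": 0, "z": 0.2, "yaw": 0}
    - {"x": 0, "y": 0, "z": 0, "yaw": 0}
    - {"x": 0, "y": 0, "z": 0, "yaw": 0}

```text
clock: 17.6
tool_pos: [446.1, 232.1, 18.7]
tcp_rot: [-180.0, 0.0, 84.3]
contact_force: [0.4, -0.6, -5.8]
width: 49.4
gripper_force: 64.5
```

jog_arm:
  motion:
    - {"x": 0, "y": 0, "z": 0.1, "yaw": 0}
    - {"x": 0, "y": 0, "z": 0, "yaw": 0}

```text
clock: 17.8
tool_pos: [446.2, 232.1, 17.8]
tcp_rot: [180.0, 0.0, 84.3]
contact_force: [-0.4, 0.3, -5.4]
width: 49.8
gripper_force: 64.5
```

jog_arm:
  motion:
    - {"x": 0, "y": 0, "z": 0.1, "yaw": 0}
    - {"x": 0, "y": 0, "z": 0, "yaw": 0}

```text
clock: 18.0
tool_pos: [446.3, 232.1, 16.9]
tcp_rot: [180.0, -0.0, 84.3]
contact_force: [1.0, 0.2, -4.9]
width: 49.2
gripper_force: 64.5
```

jog_arm:
  motion:
    - {"x": 0, "y": 0, "z": 0.05, "yaw": 0}
    - {"x": 0, "y": 0, "z": 0, "yaw": 0}

```text
clock: 18.2
tool_pos: [446.3, 232.1, 16.8]
tcp_rot: [180.0, -0.0, 84.3]
contact_force: [-2.3, -1.5, 1.0]
width: 49.4
gripper_force: 65.0
```

jog_arm:
  motion:
    - {"x": 0, "y": 0, "z": 0.05, "yaw": 0}
    - {"x": 0, "y": 0, "z": 0, "yaw": 0}

```text
clock: 18.4
tool_pos: [446.3, 232.1, 16.8]
tcp_rot: [180.0, -0.0, 84.3]
contact_force: [-3.7, -1.6, 5.0]
width: 49.4
gripper_force: 65.8
```

jog_arm:
  motion:
    - {"x": 0, "y": 0, "z": 0.05, "yaw": 0}
    - {"x": 0, "y": 0, "z": 0, "yaw": 0}

```text
clock: 18.6
tool_pos: [446.4, 232.1, 16.8]
tcp_rot: [180.0, 0.0, 84.3]
contact_force: [-5.1, -1.2, 9.3]
width: 49.8
gripper_force: 66.3
```

jog_arm:
  motion:
    - {"x": 0, "y": 0, "z": -0.1, "yaw": 0}
    - {"x": 0, "y": 0, "z": 0, "yaw": 0}
    - {"x": 0, "y": 0, "z": 0, "yaw": 0}
    - {"x": 0, "y": 0, "z": 0, "yaw": 0}
    - {"x": 0, "y": 0, "z": -1, "yaw": 0}
    - {"x": 0, "y": 0, "z": -2, "yaw": 0}
    - {"x": 0, "y": 0, "z": -3, "yaw": 0}
    - {"x": 0, "y": 0, "z": -4, "yaw": 0}
  gripper: 80

```text
clock: 19.4
tool_pos: [444.6, 231.5, 116.3]
tcp_rot: [-179.8, 0.1, 84.3]
contact_force: [-0.1, 1.0, 0.5]
width: 68.4
gripper_force: 0.0
```

```bash
python3 - <<'E'
from h import *
o=env.get_obs(); print(o["tool_pos"],o["tcp_rot"],o["width"])
plan([(440,0,180,130,40),(403,-345.8,100,194,43)],3,start=(446.4,231.9,116,84.3))
im,c=snap("wrist","w9")
g=top(im,c,37,390,500,180,290,4); cv2.imwrite("pics/w9t.png",g)
for t in(120,150,180): rects(blobs(im,c,37,(390,500,170,290),t,amin=1000))
E
```

```text
[444.56730286 231.45738135 116.33688719] [-1.79806387e+02  9.26111157e-02  8.42973460e+01] 68.43544956300596
[{"x": -3.3, "y": 0.2, "z": -0.9, "yaw": -6.5}, {"x": -3.3, "y": -0.1, "z": -0.9, "yaw": -6.5}, {"x": -3.3, "y": -0.5, "z": -0.9, "yaw": -6.5}, {"x": -3.2, "y": -0.9, "z": -0.9, "yaw": -6.5}, {"x": -3.1, "y": -1.2, "z": -0.9, "yaw": -6.6}, {"x": -2.9, "y": -1.6, "z": -1, "yaw": -6.6}, {"x": -2.69, "y": -1.9, "z": -0.9, "yaw": -6.5}, {"x": -2.7, "y": -2.8, "z": 0.9, "yaw": -7.1}, {"x": -2.3, "y": -3.1, "z": 0.9, "yaw": -7.1}, {"x": -1.9, "y": -3.4, "z": 0.9, "yaw": -7.1}, {"x": -1.5, "y": -3.6, "z": 0.9, "yaw": -7.1}, {"x": -1, "y": -3.7, "z": 0.9, "yaw": -7.1}]
[{"x": -0.6, "y": -3.8, "z": 0.9, "yaw": -7.1}, {"x": -0.1, "y": -3.9, "z": 0.9, "yaw": -7.1}, {"x": 0.4, "y": -3.8, "z": 0.8, "yaw": -7.2}, {"x": 0.84, "y": -3.74, "z": 0.9, "yaw": -7.1}, {"x": 0, "y": 0, "z": 0, "yaw": 0}, {"x": 0, "y": 0, "z": 0, "yaw": 0}, {"x": 0, "y": 0, "z": 0, "yaw": 0}]
c [446.4 232.9] long 114.0 short 107.0 longdir 90.0 pts 3393
c [451.6 246.8] long 77.7 short 66.7 longdir 84.1 pts 1229
c [447.6 244.6] long 70.4 short 57.9 longdir 84.4 pts 1061
```

View pics/w9t.png

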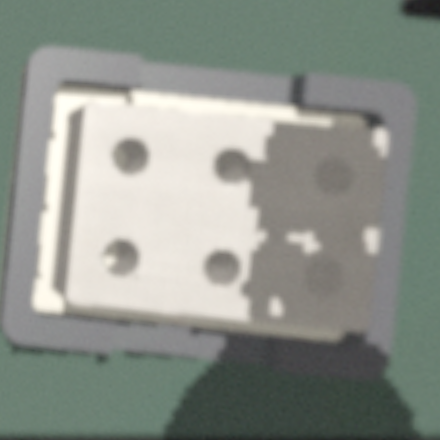

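The block is flat in its cut-out, with light floor showing on all sides at (60,200), (220,105) and (330,330). Next is the gauge; I'll work from numbers, since one picture remains.

jog_arm:
  motion:
    - {"x": -3.3, "y": 0.2, "z": -0.9, "yaw": -6.5}
    - {"x": -3.3, "y": -0.1, "z": -0.9, "yaw": -6.5}
    - {"x": -3.3, "y": -0.5, "z": -0.9, "yaw": -6.5}
    - {"x": -3.2, "y": -0.9, "z": -0.9, "yaw": -6.5}
    - {"x": -3.1, "y": -1.2, "z": -0.9, "yaw": -6.6}
    - {"x": -2.9, "y": -1.6, "z": -1, "yaw": -6.6}
    - {"x": -2.7, "y": -1.9, "z": -0.9, "yaw": -6.5}
    - {"x": -2.7, "y": -2.8, "z": 0.9, "yaw": -7.1}
    - {"x": -2.3, "y": -3.1, "z": 0.9, "yaw": -7.1}
    - {"x": -1.9, "y": -3.4, "z": 0.9, "yaw": -7.1}
    - {"x": -1.5, "y": -3.6, "z": 0.9, "yaw": -7.1}
    - {"x": -1, "y": -3.7, "z": 0.9, "yaw": -7.1}
  gripper: 100

```text
clock: 20.65
tool_pos: [418.5, -194.3, 135.7]
tcp_rot: [-180.0, 0.1, 165.8]
contact_force: [0.3, 1.3, -0.0]
width: 85.3
gripper_force: 0.0
```

jog_arm:
  motion:
    - {"x": -0.6, "y": -3.8, "z": 0.9, "yaw": -7.1}
    - {"x": -0.1, "y": -3.9, "z": 0.9, "yaw": -7.1}
    - {"x": 0.4, "y": -3.8, "z": 0.8, "yaw": -7.2}
    - {"x": 0.8, "y": -3.7, "z": 0.9, "yaw": -7.1}
    - {"x": 0, "y": 0, "z": 0, "yaw": 0}
    - {"x": 0, "y": 0, "z": 0, "yaw": 0}
    - {"x": 0, "y": 0, "z": 0, "yaw": 0}
    - {"x": 0, "y": 0, "z": 0, "yaw": 0}

```text
clock: 21.45
tool_pos: [403.3, -344.1, 100.7]
tcp_rot: [180.0, 0.0, -165.9]
contact_force: [-0.7, -0.3, 0.6]
width: 85.4
gripper_force: 0.0
```

```bash
cat >> h.py <<'E'
def gauge(im,c,zc,box,zoff=0):
    """case centre, stem direction (unit, case->tip) on given box"""
    x0,x1,y0,y1=box
    for t in(70,90,110,130):
        g=(cv2.cvtColor(top(im,c,zc,*box,4),cv2.COLOR_BGR2GRAY)>t).astype(np.uint8)
        cs,_=cv2.findContours(g,cv2.RETR_EXTERNAL,cv2.CHAIN_APPROX_NONE); k=max(cs,key=cv2.contourArea)
        m=cv2.drawContours(np.zeros(g.shape,np.uint8),[k],-1,1,-1)
        _,r,_,p=cv2.minMaxLoc(cv2.distanceTransform(m,2,5)); print(t,"r",round(r/4,1),"c",x1-p[1]/4,y1-p[0]/4, "bbox x",x1-k[:,0,1].max()/4,x1-k[:,0,1].min()/4,"y",y1-k[:,0,0].max()/4,y1-k[:,0,0].min()/4)
E
python3 - <<'E'
from h import *
o=env.get_obs(); print(o["tool_pos"],o["tcp_rot"],o["width"],o["joints"][5])
im,c=snap("wrist","w10"); gauge(im,c,20,(360,490,-390,-300))
for f in("w1","w10"):
  im,c=load(f)
  for t in(90,120):
    b=max(blobs(im,c,14,(360,490,-390,-300),t),key=len); 
    for lo in(438,445,455):
      s=b[b[:,0]>lo]
      if len(s)>20: r=cv2.minAreaRect(s); l=cv2.fitLine(s,cv2.DIST_L2,0,.01,.01).ravel(); print(f,t,lo,s.mean(0),np.degrees(np.arctan(l[1]/l[0])),r[1],b[:,0].max())
plan([(403,-345.8,30,194,25),(403,-345.8,2,194,12)],2)
E
```

```text
[ 403.33571663 -344.08848586  100.6781587 ] [ 1.79992545e+02  9.14934795e-03 -1.65945844e+02] 85.3757753138759 -61.5162066546095
70 r 30.5 c 406.75 -344.75 bbox x 365.5 471.25 y -376.0 -313.75
90 r 29.9 c 406.75 -344.75 bbox x 365.75 470.5 y -375.25 -314.5
110 r 29.6 c 406.75 -344.75 bbox x 366.25 470.25 y -375.0 -315.0
130 r 29.1 c 406.75 -344.75 bbox x 377.0 470.0 y -374.5 -315.25
w1 90 438 [ 456.5839  -332.00168] 16.120642 (38.113975524902344, 10.658913612365723) 473.625
w1 90 445 [ 460.07437 -331.1343 ] 16.844355 (30.741390228271484, 10.6715669631958) 473.625
w1 90 455 [ 465.04938 -329.85648] 18.26899 (20.009185791015625, 7.8824076652526855) 473.625
w1 120 438 [ 456.0931 -332.0793] 15.584899 (37.07762145996094, 9.055622100830078) 472.875
w1 120 445 [ 459.58548 -331.2094 ] 16.113523 (29.77124786376953, 8.973817825317383) 472.875
w1 120 455 [ 464.56494 -329.9156 ] 16.594662 (19.068513870239258, 6.408032417297363) 472.875
w10 90 438 [ 454.51816 -334.3223 ] 28.879309 (46.00525665283203, 19.49825668334961) 474.375
w10 90 445 [ 460.39322 -331.02277] 16.70941 (31.347728729248047, 10.186494827270508) 474.375
w10 90 455 [ 465.372  -329.7253] 17.654072 (20.615528106689453, 7.0941667556762695) 474.375
w10 120 438 [ 454.36984 -333.9775 ] 26.179594 (44.143890380859375, 17.569677352905273) 473.875
w10 120 445 [ 460.03268 -331.09906] 16.208233 (30.894365310668945, 9.099475860595703) 473.875
w10 120 455 [ 465.01785 -329.8051 ] 16.873762 (20.06982421875, 6.063390254974365) 473.875
[{"x": 0, "y": -0.1, "z": 2.4, "yaw": 0}, {"x": 0, "y": 0, "z": 2.3, "yaw": 0}, {"x": 0.08, "y": -0.06, "z": 2.37, "yaw": 0.1}, {"x": 0, "y": 0, "z": 0.9, "yaw": 0}, {"x": 0, "y": 0, "z": 0.9, "yaw": 0}, {"x": 0, "y": 0, "z": 1, "yaw": 0}, {"x": 0, "y": 0, "z": 0, "yaw": 0}, {"x": 0, "y": 0, "z": 0, "yaw": 0}]
```

```bash
python3 - <<'E'
from h import *
for f in("w1","w10"):
  im,c=load(f)
  for z in(13,):
    g=cv2.cvtColor(top(im,c,z,360,490,-390,-300,4),cv2.COLOR_BGR2GRAY)>100
    for x in(440,446,452,458,464,470):
      j=np.flatnonzero(g[int((490-x)*4)]); print(f,x,-300-j.mean()/4,len(j)/4)
E
```

```text
w1 440 -336.125 10.5
w1 446 -334.375 10.5
w1 452 -333.25 8.25
w1 458 -331.375 7.5
w1 464 -329.75 7.25
w1 470 -328.5 7.25
w10 440 -340.375 18.5
w10 446 -334.5 10.25
w10 452 -333.375 9.0
w10 458 -331.375 7.0
w10 464 -329.875 7.0
w10 470 -328.375 7.0
```

jog_arm:
  motion:
    - {"x": -0.2, "y": -0.1, "z": 2.4, "yaw": 0}
    - {"x": 0, "y": -0.1, "z": 2.3, "yaw": -0.2}
    - {"x": 0, "y": 0, "z": 2.4, "yaw": 0}
    - {"x": 0, "y": 0, "z": 0.9, "yaw": 0}
    - {"x": 0, "y": 0, "z": 0.9, "yaw": 0}
    - {"x": 0, "y": 0, "z": 0.9, "yaw": 0}
    - {"x": 0, "y": 0, "z": 0, "yaw": 0}
    - {"x": 0, "y": 0, "z": 0, "yaw": 0}

```text
clock: 22.3
tool_pos: [405.9, -347.0, 2.8]
tcp_rot: [-180.0, 0.0, -165.8]
contact_force: [0.3, 0.2, -1.0]
width: 85.5
gripper_force: 0.0
```

```bash
python3 - <<'E'
from h import *
o=env.get_obs(); print(o["tool_pos"],o["tcp_rot"],o["width"],o["contact_force"])
im,c=snap("wrist","w11"); gauge(im,c,21,(360,490,-390,-300))
E
```

```text
[ 405.94057131 -347.02765437    2.77199255] [-1.79960893e+02  2.18483193e-02 -1.65797063e+02] 85.46704760414785 [ 0.33423813  0.23990577 -1.04693685]
70 r 30.3 c 408.0 -344.5 bbox x 364.5 452.25 y -375.25 -313.5
90 r 29.6 c 408.25 -344.75 bbox x 364.75 452.0 y -374.25 -314.0
110 r 26.6 c 411.0 -344.25 bbox x 381.0 451.75 y -373.5 -314.25
130 r 26.3 c 411.25 -344.0 bbox x 381.5 451.5 y -373.25 -314.75
```

jog_arm:
  motion:
    - {"x": 0, "y": 0, "z": 0, "yaw": 0}
    - {"x": 0, "y": 0, "z": 0, "yaw": 0}
    - {"x": 0, "y": 0, "z": 0, "yaw": 0}
    - {"x": 0, "y": 0, "z": 0, "yaw": 0}
    - {"x": 0, "y": 0, "z": 0, "yaw": 0}
    - {"x": 0, "y": 0, "z": 0, "yaw": 0}
  gripper: 0

```text
clock: 22.95
tool_pos: [406.2, -347.3, 3.4]
tcp_rot: [-179.9, 0.1, -165.8]
contact_force: [-1.0, 1.0, 5.3]
width: 54.0
gripper_force: 63.4
```

```bash
python3 - <<'E'
from h import *
o=env.get_obs(); print(o["tool_pos"],o["tcp_rot"],o["width"],o["contact_force"])
im,c=snap("wrist","w12"); gauge(im,c,21,(360,490,-390,-300))
p=o["tool_pos"];a=o["tcp_rot"][2]
plan([(p[0],p[1],64,a,25),(450,0,150,190,42),(548,360,130,180,42)],3,start=(*p,a))
E
```

```text
[ 406.18449036 -347.28205986    3.38967437] [-1.79930034e+02  5.34561595e-02 -1.65802625e+02] 53.98977262791819 [-1.03175275  1.00428074  5.33809768]
70 r 28.5 c 410.0 -346.25 bbox x 365.25 453.5 y -376.5 -305.5
90 r 27.9 c 410.0 -346.25 bbox x 365.5 453.25 y -376.0 -316.5
110 r 26.1 c 411.75 -345.75 bbox x 381.75 453.0 y -372.75 -316.75
130 r 25.6 c 412.5 -345.5 bbox x 382.25 452.75 y -372.75 -317.0
[{"x": 0, "y": 0, "z": -2, "yaw": 0}, {"x": 0, "y": 0, "z": -2, "yaw": 0}, {"x": 0, "y": 0, "z": -2.06, "yaw": 0}, {"x": -1.4, "y": 3.6, "z": -1, "yaw": 0.5}, {"x": -1.4, "y": 3.6, "z": -1, "yaw": 0.5}, {"x": -1.4, "y": 3.7, "z": -0.9, "yaw": 0.5}, {"x": -1.3, "y": 3.7, "z": -1, "yaw": 0.4}, {"x": -1.3, "y": 3.7, "z": -0.9, "yaw": 0.5}, {"x": -1.3, "y": 3.7, "z": -1, "yaw": 0.4}, {"x": -1.2, "y": 3.7, "z": -0.9, "yaw": 0.5}, {"x": -1.2, "y": 3.6, "z": -1, "yaw": 0.4}, {"x": -1.18, "y": 3.69, "z": -0.9, "yaw": 0.5}]
[{"x": -1.8, "y": 3.8, "z": 0.2, "yaw": 1.1}, {"x": -1.7, "y": 3.8, "z": 0.2, "yaw": 1.1}, {"x": -1.6, "y": 3.8, "z": 0.2, "yaw": 1.1}, {"x": -1.5, "y": 3.8, "z": 0.2, "yaw": 1.1}, {"x": -1.5, "y": 3.9, "z": 0.2, "yaw": 1.1}, {"x": -1.4, "y": 3.9, "z": 0.2, "yaw": 1.1}, {"x": -1.3, "y": 3.9, "z": 0.3, "yaw": 1.1}, {"x": -1.3, "y": 4, "z": 0.2, "yaw": 1.1}, {"x": -1.15, "y": 3.93, "z": 0.3, "yaw": 1.2}, {"x": 0, "y": 0, "z": 0, "yaw": 0}, {"x": 0, "y": 0, "z": 0, "yaw": 0}, {"x": 0, "y": 0, "z": 0, "yaw": 0}]
```

jog_arm:
  motion:
    - {"x": 0, "y": 0, "z": -1, "yaw": 0}
    - {"x": 0, "y": 0, "z": -2, "yaw": 0}
    - {"x": 0, "y": 0, "z": -3, "yaw": 0}
    - {"x": -1.4, "y": 3.6, "z": -1, "yaw": 0.5}
    - {"x": -1.4, "y": 3.6, "z": -1, "yaw": 0.5}
    - {"x": -1.4, "y": 3.7, "z": -0.9, "yaw": 0.5}
    - {"x": -1.3, "y": 3.7, "z": -1, "yaw": 0.4}
    - {"x": -1.3, "y": 3.7, "z": -0.9, "yaw": 0.5}
    - {"x": -1.3, "y": 3.7, "z": -1, "yaw": 0.4}
    - {"x": -1.2, "y": 3.7, "z": -0.9, "yaw": 0.5}
    - {"x": -1.2, "y": 3.6, "z": -1, "yaw": 0.4}
    - {"x": -1.2, "y": 3.7, "z": -0.9, "yaw": 0.5}

```text
clock: 24.2
tool_pos: [449.3, 2.2, 149.2]
tcp_rot: [-180.0, 0.0, -170.0]
contact_force: [1.0, 0.3, -1.1]
width: 53.7
gripper_force: 63.4
```

jog_arm:
  motion:
    - {"x": -1.8, "y": 3.8, "z": 0.2, "yaw": 1.1}
    - {"x": -1.7, "y": 3.8, "z": 0.2, "yaw": 1.1}
    - {"x": -1.6, "y": 3.8, "z": 0.2, "yaw": 1.1}
    - {"x": -1.5, "y": 3.8, "z": 0.2, "yaw": 1.1}
    - {"x": -1.5, "y": 3.9, "z": 0.2, "yaw": 1.1}
    - {"x": -1.4, "y": 3.9, "z": 0.2, "yaw": 1.1}
    - {"x": -1.3, "y": 3.9, "z": 0.3, "yaw": 1.1}
    - {"x": -1.3, "y": 4, "z": 0.2, "yaw": 1.1}
    - {"x": -1.2, "y": 3.9, "z": 0.3, "yaw": 1.2}
    - {"x": 0, "y": 0, "z": 0, "yaw": 0}
    - {"x": 0, "y": 0, "z": 0, "yaw": 0}
    - {"x": 0, "y": 0, "z": 0, "yaw": 0}

```text
clock: 25.4
tool_pos: [547.3, 359.4, 128.1]
tcp_rot: [-179.9, -0.1, 180.0]
contact_force: [-0.1, 0.8, -1.9]
width: 53.9
gripper_force: 63.5
```

```bash
python3 - <<'E'
from h import *
o=env.get_obs(); print(o["tool_pos"],o["tcp_rot"],o["width"],o["contact_force"],o["joints"])
im,c=snap("wrist","w13"); T=np.array(o["tool_pos"])
print("cam",-np.array(c["R"]).T@c["t"])
zc=T[2]-3.4+21; gauge(im,c,zc,(T[0]-45,T[0]+40,T[1]-35,T[1]+35))
# stem midline in slices
z=T[2]-3.4+13; b=(T[0]-45,T[0]+95,T[1]-45,T[1]+45); g=cv2.cvtColor(top(im,c,z,*b,4),cv2.COLOR_BGR2GRAY)>110
for x in range(34,80,6):
  r=g[int((b[1]-T[0]-x)*4)]; j=np.flatnonzero(r); print(x,len(j)/4,b[3]-j.mean()/4-T[1] if len(j) else None)
# bottle: red spout via side cam
s,cs=snap("side","s13"); hsv=cv2.cvtColor(s,cv2.COLOR_BGR2HSV)
s2,cs2=snap("scene","c13"); h2=cv2.cvtColor(s2,cv2.COLOR_BGR2HSV)
roi=h2[255:300,195:235]; m=((roi[...,0]<8)|(roi[...,0]>172))&(roi[...,1]>130)&(roi[...,2]>80); j=np.argwhere(m); print("red",j.mean(0)+[255,195],len(j))
E
```

```text
[547.30194907 359.3687     128.13142432] [-1.79936824e+02 -7.27210836e-02  1.79978945e+02] 53.92245343072071 [-0.08927219  0.75662614 -1.93300917] [ 2.76460589e+01  2.26503296e+01 -4.92514750e+00  6.25182638e+01
 -2.21854853e-02  2.76670921e+01]
cam [468.27523615 359.8114694  271.12507151]
70 r 25.6 c 551.5519490657492 359.1187000028104 bbox x 523.3019490657492 587.3019490657492 y 325.8687000028104 387.6187000028104
90 r 24.4 c 548.5519490657492 359.3687000028104 bbox x 523.8019490657492 572.8019490657492 y 333.8687000028104 384.8687000028104
110 r 18.5 c 553.8019490657492 359.6187000028104 bbox x 530.3019490657492 572.5519490657492 y 334.1187000028104 384.6187000028104
130 r 11.4 c 560.8019490657492 363.1187000028104 bbox x 546.0519490657492 572.3019490657492 y 334.3687000028104 384.3687000028104
34 28.0 -16.142857142857167
40 39.5 -14.976265822784796
46 38.25 -14.189542483660148
52 25.0 -7.699999999999989
58 0.0 None
64 0.0 None
70 0.0 None
76 0.0 None
red [268.688 211.176] 125
```

```bash
python3 - <<'E'
from h import *
_,c=load("c13")
for z in(125,140,150): print(ray(c,(211.2,268.7),z))
plan([(548,420.5,60,180,30),(548,420.5,32,180,10)],3,start=(548,360,129,180))
E
```

```text
[[521.34248206 525.13518421]]
[[508.79562829 532.79451725]]
[[500.43105912 537.90073928]]
[{"x": 0, "y": 1.5, "z": 1.7, "yaw": 0}, {"x": 0, "y": 1.5, "z": 1.7, "yaw": 0}, {"x": 0, "y": 1.5, "z": 1.8, "yaw": 0}, {"x": 0, "y": 1.55, "z": 1.7, "yaw": 0}, {"x": 0, "y": 0, "z": 0.9, "yaw": 0}, {"x": 0, "y": 0, "z": 1, "yaw": 0}, {"x": 0, "y": 0, "z": 0.9, "yaw": 0}, {"x": 0, "y": 0, "z": 0, "yaw": 0}, {"x": 0, "y": 0, "z": 0, "yaw": 0}, {"x": 0, "y": 0, "z": 0, "yaw": 0}]
```

jog_arm:
  motion:
    - {"x": 0, "y": 1.5, "z": 1.7, "yaw": 0}
    - {"x": 0, "y": 1.5, "z": 1.7, "yaw": 0}
    - {"x": 0, "y": 1.5, "z": 1.8, "yaw": 0}
    - {"x": 0, "y": 1.5, "z": 1.7, "yaw": 0}
    - {"x": 0, "y": 0, "z": 0.9, "yaw": 0}
    - {"x": 0, "y": 0, "z": 1, "yaw": 0}
    - {"x": 0, "y": 0, "z": 0.9, "yaw": 0}
    - {"x": 0, "y": 0, "z": 0, "yaw": 0}
    - {"x": 0, "y": 0, "z": 0, "yaw": 0}
    - {"x": 0, "y": 0, "z": 0, "yaw": 0}

```text
clock: 26.55
tool_pos: [548.8, 420.4, 32.2]
tcp_rot: [180.0, 0.1, 180.0]
contact_force: [0.3, 0.2, -0.9]
width: 54.1
gripper_force: 63.6
```

```bash
python3 - <<'E'
from h import *
o=env.get_obs(); print(o["tool_pos"],o["tcp_rot"],o["width"],o["contact_force"])
im,c=snap("wrist","w14"); s,_=snap("scene","c14"); d,_=snap("side","s14")
a=cv2.resize(im[130:380,150:490],(400,294)); b=cv2.resize(s[220:300,190:300],(400,291)); e=cv2.resize(d[135:180,270:345],(400,240)); a2=cv2.resize(im,(400,250))
out=np.zeros((600,800,3),np.uint8); out[:294,:400]=a; out[:291,400:]=b; out[300:540,:400]=e; out[300:550,400:]=a2
cv2.imwrite("pics/m14.png",out)
E
```

```text
[548.76500683 420.44569189  32.23017897] [1.79954308e+02 7.47519941e-02 1.79972378e+02] 54.06666158905926 [ 0.33575272  0.19252487 -0.90525646]
```

View pics/m14.png

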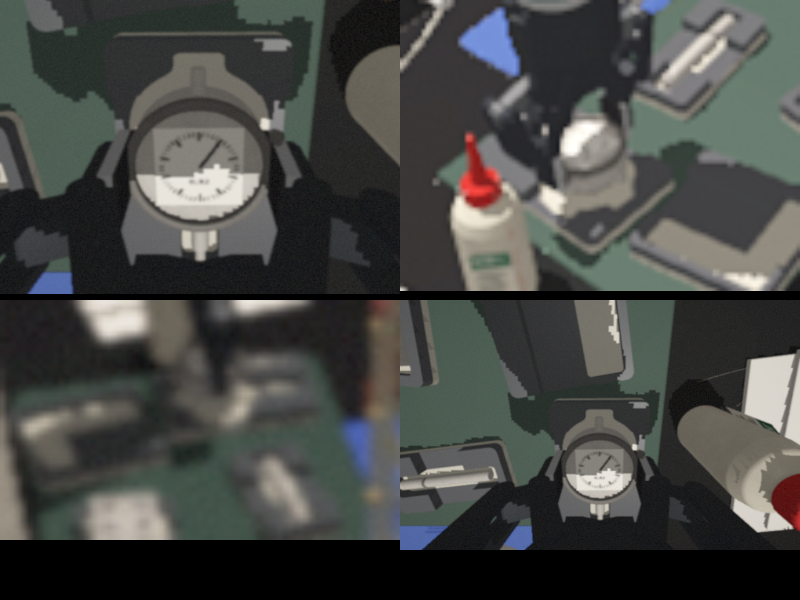

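The gauge sits centred over its cut-out: lug (198,80) within the notch 171–226, stem (200,245) within the slot 182–222, case 129–268. A last check along x, then lower.

```bash
python3 - <<'E'
from h import *
_,c=load("w14")
f=lambda u,v,z: ray(c,(150+u*.85,130+v*250/294),z)[0]
print("foam edge",f(200,34,22),"notch end floor",f(200,56,12)); z=32.2-3.4+22
print("case front",f(200,97,z),"back",f(200,232,z),"L/R",f(129,165,z),f(268,165,z),"foam L/R",f(108,36,22),f(295,42,22))
E
```

```text
foam edge [501.05520066 421.23388285] notch end floor [513.62647128 421.27663353]
case front [518.88085722 421.12850991] back [580.48896112 421.14874801] L/R [547.83841367 392.97459772] [547.89138612 448.11291484] foam L/R [501.89943183 381.34904962] [504.63360114 462.64051265]
```

jog_arm:
  motion:
    - {"x": -0.1, "y": 0, "z": 0.4, "yaw": 0}
    - {"x": 0, "y": 0, "z": 0.4, "yaw": 0}
    - {"x": 0, "y": 0, "z": 0.3, "yaw": 0}
    - {"x": 0, "y": 0, "z": 0.3, "yaw": 0}
    - {"x": 0, "y": 0, "z": 0, "yaw": 0}
    - {"x": 0, "y": 0, "z": 0, "yaw": 0}

```text
clock: 27.3
tool_pos: [548.9, 420.3, 17.0]
tcp_rot: [-180.0, -0.0, -180.0]
contact_force: [0.3, 0.6, -1.8]
width: 53.8
gripper_force: 63.6
```

jog_arm:
  motion:
    - {"x": 0, "y": 0, "z": 0.1, "yaw": 0}
    - {"x": 0, "y": 0, "z": 0, "yaw": 0}

```text
clock: 27.5
tool_pos: [549.1, 420.5, 16.4]
tcp_rot: [180.0, 0.0, -180.0]
contact_force: [0.1, 0.1, -1.4]
width: 54.2
gripper_force: 63.6
```

jog_arm:
  motion:
    - {"x": 0, "y": 0, "z": 0.1, "yaw": 0}
    - {"x": 0, "y": 0, "z": 0, "yaw": 0}

```text
clock: 27.7
tool_pos: [549.3, 420.5, 15.5]
tcp_rot: [180.0, 0.0, 180.0]
contact_force: [-0.3, 0.1, -0.6]
width: 54.1
gripper_force: 63.8
```

jog_arm:
  motion:
    - {"x": 0, "y": 0, "z": 0.05, "yaw": 0}
    - {"x": 0, "y": 0, "z": 0, "yaw": 0}

```text
clock: 27.9
tool_pos: [549.3, 420.5, 15.4]
tcp_rot: [180.0, 0.0, 180.0]
contact_force: [-1.9, -0.5, 4.3]
width: 54.0
gripper_force: 63.9
```

jog_arm:
  motion:
    - {"x": 0, "y": 0, "z": 0.05, "yaw": 0}
    - {"x": 0, "y": 0, "z": 0, "yaw": 0}

```text
clock: 28.1
tool_pos: [549.3, 420.6, 15.4]
tcp_rot: [180.0, 0.0, -180.0]
contact_force: [-2.3, -0.6, 5.3]
width: 54.0
gripper_force: 64.3
```

jog_arm:
  motion:
    - {"x": 0, "y": 0, "z": -0.05, "yaw": 0}
    - {"x": 0, "y": 0, "z": 0, "yaw": 0}
    - {"x": 0, "y": 0, "z": 0, "yaw": 0}
    - {"x": 0, "y": 0, "z": 0, "yaw": 0}
    - {"x": 0, "y": 0, "z": -1, "yaw": 0}
    - {"x": 0, "y": 0, "z": -2, "yaw": 0}
    - {"x": 0, "y": 0, "z": -3, "yaw": 0}
    - {"x": 0, "y": 0, "z": -4, "yaw": 0}
  gripper: 80

```text
clock: 28.9
tool_pos: [547.6, 419.5, 114.3]
tcp_rot: [-179.9, -0.2, -180.0]
contact_force: [0.4, 0.0, -0.6]
width: 68.1
gripper_force: 0.0
```

```bash
python3 - <<'E'
from h import *
o=env.get_obs(); print(o["tool_pos"],o["tcp_rot"],o["width"])
im,c=snap("wrist","w15"); gauge(im,c,12+21,(510,590,380,455))
plan([(460,0,180,128,43),(528.5,-217.8,90,82.5,42)],3,start=(549.3,420.5,115.5,180))
E
```

```text
[547.61747449 419.50577901 114.29898999] [-179.87632624   -0.19634856 -179.99873771] 68.09754831357004
70 r 69.9 c 590.0 380.25 bbox x 510.25 590.0 y 380.25 455.0
90 r 31.5 c 546.0 420.75 bbox x 510.25 590.0 y 380.25 455.0
110 r 25.8 c 548.0 420.25 bbox x 510.25 590.0 y 380.25 455.0
130 r 24.9 c 548.75 420.0 bbox x 522.75 574.5 y 386.75 447.0
[{"x": 0.8, "y": -3.8, "z": -0.6, "yaw": 4.7}, {"x": 0.5, "y": -3.9, "z": -0.6, "yaw": 4.7}, {"x": 0.2, "y": -3.9, "z": -0.6, "yaw": 4.7}, {"x": -0.1, "y": -3.9, "z": -0.6, "yaw": 4.7}, {"x": -0.5, "y": -3.9, "z": -0.6, "yaw": 4.7}, {"x": -0.8, "y": -3.8, "z": -0.6, "yaw": 4.8}, {"x": -1.1, "y": -3.8, "z": -0.6, "yaw": 4.7}, {"x": -1.4, "y": -3.6, "z": -0.6, "yaw": 4.8}, {"x": -1.7, "y": -3.5, "z": -0.6, "yaw": 4.7}, {"x": -2, "y": -3.4, "z": -0.5, "yaw": 4.8}, {"x": -2.25, "y": -3.18, "z": -0.55, "yaw": 4.7}, {"x": -3.6, "y": -1.3, "z": 1.5, "yaw": 7.6}]
[{"x": -3.7, "y": -0.9, "z": 1.5, "yaw": 7.6}, {"x": -3.8, "y": -0.4, "z": 1.5, "yaw": 7.6}, {"x": -3.8, "y": 0.2, "z": 1.5, "yaw": 7.6}, {"x": -3.7, "y": 0.6, "z": 1.5, "yaw": 7.6}, {"x": -3.64, "y": 1.18, "z": 1.5, "yaw": 7.5}, {"x": 0, "y": 0, "z": 0, "yaw": 0}, {"x": 0, "y": 0, "z": 0, "yaw": 0}, {"x": 0, "y": 0, "z": 0, "yaw": 0}]
```

jog_arm:
  motion:
    - {"x": 0.8, "y": -3.8, "z": -0.6, "yaw": 4.7}
    - {"x": 0.5, "y": -3.9, "z": -0.6, "yaw": 4.7}
    - {"x": 0.2, "y": -3.9, "z": -0.6, "yaw": 4.7}
    - {"x": -0.1, "y": -3.9, "z": -0.6, "yaw": 4.7}
    - {"x": -0.5, "y": -3.9, "z": -0.6, "yaw": 4.7}
    - {"x": -0.8, "y": -3.8, "z": -0.6, "yaw": 4.8}
    - {"x": -1.1, "y": -3.8, "z": -0.6, "yaw": 4.7}
    - {"x": -1.4, "y": -3.6, "z": -0.6, "yaw": 4.8}
    - {"x": -1.7, "y": -3.5, "z": -0.6, "yaw": 4.7}
    - {"x": -2, "y": -3.4, "z": -0.5, "yaw": 4.8}
    - {"x": -2.3, "y": -3.2, "z": -0.6, "yaw": 4.7}
    - {"x": -3.6, "y": -1.3, "z": 1.5, "yaw": 7.6}
  gripper: 55

```text
clock: 30.15
tool_pos: [472.3, -38.6, 168.0]
tcp_rot: [179.8, 0.2, 120.1]
contact_force: [1.4, -0.4, 0.6]
width: 46.8
gripper_force: 0.0
```

jog_arm:
  motion:
    - {"x": -3.7, "y": -0.9, "z": 1.5, "yaw": 7.6}
    - {"x": -3.8, "y": -0.4, "z": 1.5, "yaw": 7.6}
    - {"x": -3.8, "y": 0.2, "z": 1.5, "yaw": 7.6}
    - {"x": -3.7, "y": 0.6, "z": 1.5, "yaw": 7.6}
    - {"x": -3.6, "y": 1.2, "z": 1.5, "yaw": 7.5}
    - {"x": 0, "y": 0, "z": 0, "yaw": 0}
    - {"x": 0, "y": 0, "z": 0, "yaw": 0}
    - {"x": 0, "y": 0, "z": 0, "yaw": 0}
    - {"x": 0, "y": 0, "z": 0, "yaw": 0}

```text
clock: 31.05
tool_pos: [528.6, -217.0, 90.6]
tcp_rot: [180.0, 0.0, 82.6]
contact_force: [0.3, 0.2, 0.3]
width: 46.9
gripper_force: 0.0
```

```bash
python3 - <<'E'
from h import *
o=env.get_obs(); print(o["tool_pos"],o["tcp_rot"],o["width"])
im,c=snap("wrist","w16")
for t in(130,160): rects(blobs(im,c,14,(505,625,-265,-165),t))
for t in(130,160): rects([b[(b[:,0]<545)&(b[:,1]<-200)] for b in blobs(im,c,14,(505,545,-265,-165),t)]); rects([b[b[:,0]>552] for b in blobs(im,c,8,(510,630,-265,-165),t)])
plan([(528.5,-217.8,25,82.5,22),(528.5,-217.8,2,82.5,10)],2)
E
```

```text
[ 528.60606112 -216.97068315   90.59068305] [1.79962338e+02 3.58331475e-03 8.26035192e+01] 46.86794655097665
c [ 564.4 -207.9] long 85.3 short 58.3 longdir 172.7 pts 1260
c [ 565.  -203.9] long 84.6 short 49.6 longdir 172.7 pts 1044
c [ 529.5 -215.7] long 34.0 short 18.1 longdir 82.1 pts 472
c [ 581.  -191.6] long 60.8 short 19.7 longdir 172.5 pts 539
c [ 530.1 -211.5] long 25.5 short 17.4 longdir 81.9 pts 261
c [ 580.9 -191.5] long 60.4 short 19.1 longdir 172.4 pts 535
[{"x": 0, "y": 0, "z": 2.2, "yaw": 0}, {"x": 0, "y": 0, "z": 2.2, "yaw": 0.1}, {"x": -0.08, "y": 0, "z": 2.16, "yaw": 0}, {"x": 0, "y": 0, "z": 0.8, "yaw": 0}, {"x": 0, "y": 0, "z": 0.7, "yaw": 0}, {"x": 0, "y": 0, "z": 0.8, "yaw": 0}, {"x": 0, "y": 0, "z": 0, "yaw": 0}, {"x": 0, "y": 0, "z": 0, "yaw": 0}]
```

jog_arm:
  motion:
    - {"x": 0, "y": 0.05, "z": 2.2, "yaw": 0}
    - {"x": 0, "y": 0, "z": 2.2, "yaw": 0.1}
    - {"x": 0, "y": 0, "z": 2.1, "yaw": 0}
    - {"x": 0, "y": 0, "z": 0.8, "yaw": 0}
    - {"x": 0, "y": 0, "z": 0.7, "yaw": 0}
    - {"x": 0, "y": 0, "z": 0.7, "yaw": 0}
    - {"x": 0, "y": 0, "z": 0, "yaw": 0}
    - {"x": 0, "y": 0, "z": 0, "yaw": 0}

```text
clock: 31.9
tool_pos: [529.6, -218.3, 3.3]
tcp_rot: [180.0, 0.0, 82.4]
contact_force: [0.5, -0.3, 0.1]
width: 46.9
gripper_force: 0.0
```

jog_arm:
  motion:
    - {"x": 0, "y": 0, "z": 0, "yaw": 0}
    - {"x": 0, "y": 0, "z": 0, "yaw": 0}
    - {"x": 0, "y": 0, "z": 0, "yaw": 0}
    - {"x": 0, "y": 0, "z": 0, "yaw": 0}
    - {"x": 0, "y": 0, "z": 0, "yaw": 0}
    - {"x": 0, "y": 0, "z": 0, "yaw": 0}
  gripper: 0

```text
clock: 32.5
tool_pos: [529.8, -218.5, 3.7]
tcp_rot: [179.9, 0.0, 82.4]
contact_force: [-1.0, 0.1, 4.1]
width: 15.2
gripper_force: 61.5
```

```bash
python3 - <<'E'
from h import *
o=env.get_obs(); print(o["tool_pos"],o["tcp_rot"],o["width"],o["contact_force"])
p=o["tool_pos"];a=o["tcp_rot"][2]
plan([(p[0],p[1],64,a,20),(460,0,170,90,42),(430,290,170,99.8,42)],3,start=(*p,a))
E
```

```text
[ 529.78550979 -218.47620514    3.6661192 ] [1.79923235e+02 3.06492340e-02 8.23986243e+01] 15.19957244584345 [-0.97450178  0.05897533  4.10990919]
[{"x": 0, "y": 0, "z": -1.5, "yaw": 0}, {"x": 0, "y": 0, "z": -1.5, "yaw": 0}, {"x": 0, "y": 0, "z": -1.5, "yaw": 0}, {"x": 0, "y": 0, "z": -1.53, "yaw": 0}, {"x": 3, "y": -1.4, "z": -1.5, "yaw": -1.1}, {"x": 3, "y": -1.3, "z": -1.5, "yaw": -1.1}, {"x": 3, "y": -1.3, "z": -1.5, "yaw": -1.1}, {"x": 3, "y": -1.2, "z": -1.5, "yaw": -1.1}, {"x": 3.1, "y": -1.2, "z": -1.5, "yaw": -1.1}, {"x": 3.1, "y": -1.1, "z": -1.6, "yaw": -1.1}, {"x": 3.05, "y": -1.1, "z": -1.5, "yaw": -1}, {"x": 4.1, "y": -0.4, "z": 0, "yaw": -1.4}]
[{"x": 4.2, "y": -0.3, "z": 0, "yaw": -1.4}, {"x": 4.2, "y": -0.2, "z": 0, "yaw": -1.4}, {"x": 4.2, "y": -0.1, "z": 0, "yaw": -1.4}, {"x": 4.1, "y": -0.1, "z": 0, "yaw": -1.4}, {"x": 4.2, "y": 0.1, "z": 0, "yaw": -1.4}, {"x": 4.12, "y": 0.13, "z": 0, "yaw": -1.4}, {"x": 0, "y": 0, "z": 0, "yaw": 0}, {"x": 0, "y": 0, "z": 0, "yaw": 0}, {"x": 0, "y": 0, "z": 0, "yaw": 0}]
```

jog_arm:
  motion:
    - {"x": 0, "y": 0, "z": -1, "yaw": 0}
    - {"x": 0, "y": 0, "z": -1.5, "yaw": 0}
    - {"x": 0, "y": 0, "z": -1.5, "yaw": 0}
    - {"x": 0, "y": 0, "z": -2, "yaw": 0}
    - {"x": 3, "y": -1.4, "z": -1.5, "yaw": -1.1}
    - {"x": 3, "y": -1.3, "z": -1.5, "yaw": -1.1}
    - {"x": 3, "y": -1.3, "z": -1.5, "yaw": -1.1}
    - {"x": 3, "y": -1.2, "z": -1.5, "yaw": -1.1}
    - {"x": 3.1, "y": -1.2, "z": -1.5, "yaw": -1.1}
    - {"x": 3.1, "y": -1.1, "z": -1.6, "yaw": -1.1}
    - {"x": 3.1, "y": -1.1, "z": -1.5, "yaw": -1}
    - {"x": 4.1, "y": -0.4, "z": 0, "yaw": -1.4}

```text
clock: 33.7
tool_pos: [455.4, 42.4, 170.8]
tcp_rot: [179.8, 0.0, 91.4]
contact_force: [1.7, 0.2, -1.6]
width: 15.1
gripper_force: 60.6
```

jog_arm:
  motion:
    - {"x": 4.2, "y": -0.3, "z": 0, "yaw": -1.4}
    - {"x": 4.2, "y": -0.2, "z": 0, "yaw": -1.4}
    - {"x": 4.2, "y": -0.1, "z": 0, "yaw": -1.4}
    - {"x": 4.1, "y": -0.1, "z": 0, "yaw": -1.4}
    - {"x": 4.2, "y": 0.1, "z": 0, "yaw": -1.4}
    - {"x": 4.1, "y": 0.1, "z": 0, "yaw": -1.4}
    - {"x": 0, "y": 0, "z": 0, "yaw": 0}
    - {"x": 0, "y": 0, "z": 0, "yaw": 0}
    - {"x": 0, "y": 0, "z": 0, "yaw": 0}
    - {"x": 0, "y": 0, "z": 0, "yaw": 0}

```text
clock: 34.7
tool_pos: [428.9, 289.4, 168.6]
tcp_rot: [-180.0, 0.0, 99.7]
contact_force: [0.4, -0.0, -2.3]
width: 14.8
gripper_force: 60.5
```

```bash
python3 - <<'E'
from h import *
o=env.get_obs(); print(o["tool_pos"],o["tcp_rot"],o["width"],o["contact_force"])
im,c=snap("wrist","w17")
for t in(150,170):
  L=[b for b in blobs(im,c,12,(365,505,325,470),t,amin=1000)]; print(t); rects(L); 
  for l in L: print(cv2.approxPolyDP(l,3,True)[:,0].tolist())
# held square in tool axes relative to TCP, at its heights
T=np.array(o["tool_pos"]); a=np.radians(o["tcp_rot"][2]); d=np.array([np.cos(a),np.sin(a)]); n=np.array([d[1],-d[0]])
for nm,z in(("stock",14),("blade",8)):
  for b in blobs(im,c,T[2]-3.7+z,(T[0]-60,T[0]+130,T[1]-60,T[1]+60),130,amin=300):
    q=(b-T[:2])@np.c_[d,n]; r=cv2.minAreaRect(q.astype(np.float32)); print(nm,np.round(r[0],1),np.round(r[1],1),round(r[2],1),"x",q[:,0].min().round(1),q[:,0].max().round(1),"y",q[:,1].min().round(1),q[:,1].max().round(1)); print(np.round(cv2.approxPolyDP(q.astype(np.float32),3,True)[:,0]).tolist())
E
```

```text
[428.90639794 289.40845159 168.5851533 ] [-1.79953957e+02  2.88068834e-02  9.96977083e+01] 14.844732118271777 [ 0.44975047 -0.02786899 -2.30153105]
150
c [439.8 389.7] long 104.3 short 87.8 longdir 9.7 pts 1833
[[494.875, 374.125], [488.625, 413.625], [480.375, 415.375], [478.875, 433.375], [473.875, 439.625], [382.125, 422.125], [398.125, 338.625], [423.125, 344.625], [417.875, 398.875], [440.125, 401.125], [452.625, 376.625], [463.125, 369.625]]
170
c [437.9 389.5] long 99.4 short 87.2 longdir 9.7 pts 1416
[[474.375, 439.125], [383.125, 423.125], [397.625, 339.375], [422.625, 344.625], [417.375, 399.125], [483.125, 410.375]]
stock [ 21.7 -43. ] [91.5 27.8] 9.7 x -21.1 69.1 y -64.3 -21.8
[[64.0, -22.0], [69.0, -49.0], [64.0, -50.0], [60.0, -35.0], [15.0, -44.0], [16.0, -58.0], [-21.0, -64.0], [-11.0, -48.0], [-15.0, -35.0]]
stock [30.4 32.1] [45.9 84.1] 5.6 x 3.9 50.9 y -9.5 74.3
[[5.0, 68.0], [26.0, 70.0], [28.0, 74.0], [43.0, 74.0], [49.0, 69.0], [51.0, 56.0], [45.0, 56.0], [42.0, -9.0], [12.0, -6.0], [10.0, 6.0], [14.0, 11.0], [9.0, 15.0], [27.0, 20.0], [27.0, 59.0], [15.0, 62.0]
[... 215 characters left out ...]
 130.0], [33.0, 126.0], [34.0, 133.0]]
blade [ 20.4 -43.6] [94.2 27. ] 9.7 x -23.8 69.1 y -64.8 -22.6
[[65.0, -23.0], [69.0, -49.0], [63.0, -50.0], [59.0, -36.0], [13.0, -45.0], [14.0, -58.0], [-24.0, -65.0], [-16.0, -51.0], [-19.0, -37.0]]
blade [28.2 33.7] [48.1 87.9] 5.5 x 0.6 49.7 y -9.9 77.7
[[42.0, 78.0], [50.0, 60.0], [43.0, 56.0], [41.0, -9.0], [14.0, -10.0], [9.0, -6.0], [7.0, 7.0], [11.0, 11.0], [6.0, 16.0], [24.0, 21.0], [24.0, 62.0], [12.0, 64.0], [24.0, 67.0], [12.0, 69.0], [2.0, 63.0], [1.0, 70.0]]
blade [ 14.6 123. ] [49.5 22.3] 9.7 x -9.7 40.1 y 109.8 137.7
[[37.0, 137.0], [39.0, 120.0], [3.0, 110.0], [-10.0, 117.0], [-8.0, 130.0], [22.0, 135.0], [31.0, 132.0], [31.0, 137.0]]
```

```bash
python3 - <<'E'
from h import *
plan([(404.6,379.7,60,99.7,38),(404.6,379.7,30,99.7,12)],4,start=(429.3,289.5,169,99.7))
E
```

```text
[{"x": 2.3, "y": -0.2, "z": 2.7, "yaw": 0}, {"x": 2.3, "y": -0.2, "z": 2.7, "yaw": 0}, {"x": 2.4, "y": -0.3, "z": 2.8, "yaw": 0}, {"x": 2.31, "y": -0.21, "z": 2.7, "yaw": 0}, {"x": 0, "y": 0, "z": 1, "yaw": 0}, {"x": 0, "y": 0, "z": 1, "yaw": 0}, {"x": 0, "y": 0, "z": 1, "yaw": 0}, {"x": 0, "y": 0, "z": 0, "yaw": 0}, {"x": 0, "y": 0, "z": 0, "yaw": 0}, {"x": 0, "y": 0, "z": 0, "yaw": 0}, {"x": 0, "y": 0, "z": 0, "yaw": 0}]
```

jog_arm:
  motion:
    - {"x": 2.3, "y": -0.2, "z": 2.7, "yaw": 0}
    - {"x": 2.3, "y": -0.2, "z": 2.7, "yaw": 0}
    - {"x": 2.4, "y": -0.3, "z": 2.8, "yaw": 0}
    - {"x": 2.3, "y": -0.2, "z": 2.7, "yaw": 0}
    - {"x": 0, "y": 0, "z": 1, "yaw": 0}
    - {"x": 0, "y": 0, "z": 1, "yaw": 0}
    - {"x": 0, "y": 0, "z": 1, "yaw": 0}
    - {"x": 0, "y": 0, "z": 0, "yaw": 0}
    - {"x": 0, "y": 0, "z": 0, "yaw": 0}
    - {"x": 0, "y": 0, "z": 0, "yaw": 0}
    - {"x": 0, "y": 0, "z": 0, "yaw": 0}

```text
clock: 35.85
tool_pos: [405.1, 381.0, 30.7]
tcp_rot: [179.9, -0.0, 99.8]
contact_force: [-0.1, -0.3, -2.3]
width: 15.3
gripper_force: 60.5
```

```bash
python3 - <<'E'
from h import *
o=env.get_obs(); print(o["tool_pos"],o["tcp_rot"],o["width"],o["contact_force"])
im,c=snap("wrist","w18")
T=np.array(o["tool_pos"]); a=np.radians(99.7); d=np.array([np.cos(a),np.sin(a)]); n=np.array([d[1],-d[0]])
for nm,z,t in(("floor",12,190),("steel",T[2]-3.5+8,130)):
  for b in blobs(im,c,z,(T[0]-60,T[0]+130,T[1]-60,T[1]+90),t,amin=80):
    q=(b-T[:2])@np.c_[d,n]; print(nm,np.round(cv2.approxPolyDP(q.astype(np.float32),2,True)[:,0]).astype(int).tolist()[:14])
E
```

```text
[405.10550538 381.03357491  30.72174255] [ 1.79909344e+02 -4.45334766e-02  9.97747012e+01] 15.289364421917451 [-0.10659019 -0.30280437 -2.29440313]
floor [[-38, 9], [-44, 2], [-46, -5], [-56, -9], [-56, 9]]
floor [[16, 89], [36, 90], [37, 80], [44, 79], [43, -15], [40, 8], [41, 70], [36, 69], [34, -10], [0, -10], [-3, 9], [9, 10], [9, 14], [16, 15]]
steel [[94, -14], [99, -44], [45, -53], [42, -41], [-3, -48], [-14, -53], [-13, -63], [-24, -65], [-16, -51], [-16, -44], [-21, -41], [-18, -33]]
steel [[-20, 8], [-27, -5], [-38, -9], [-38, 8]]
steel [[1, 74], [47, 82], [54, 79], [60, 81], [62, 79], [60, 74], [64, 74], [65, 78], [62, 78], [65, 80], [63, 82], [68, 82], [67, 79], [64, 79]]
steel [[61, 116], [64, 106], [61, 101], [34, 98], [37, 97], [40, 104], [41, 101], [44, 105], [47, 102], [47, 105], [50, 105], [49, 108], [56, 109], [56, 111]]
steel [[12, 108], [20, 105], [24, 112], [28, 105], [36, 108], [36, 100], [27, 100], [28, 104], [21, 103], [24, 100], [19, 99]]
steel [[40, 139], [31, 128], [19, 123], [6, 124], [-6, 130]]
steel [[52, 141], [54, 123], [47, 122], [44, 117], [47, 123], [46, 135]]
```

jog_arm:
  motion:
    - {"x": -0.1, "y": 0, "z": 0.4, "yaw": 0}
    - {"x": 0, "y": 0, "z": 0.4, "yaw": 0}
    - {"x": 0, "y": 0, "z": 0.3, "yaw": 0}
    - {"x": 0, "y": 0, "z": 0.2, "yaw": 0}
    - {"x": 0, "y": 0, "z": 0, "yaw": 0}
    - {"x": 0, "y": 0, "z": 0, "yaw": 0}

```text
clock: 36.5
tool_pos: [404.5, 379.8, 16.7]
tcp_rot: [-180.0, 0.0, 99.8]
contact_force: [0.3, 0.1, -2.5]
width: 14.7
gripper_force: 60.5
```

jog_arm:
  motion:
    - {"x": 0, "y": 0, "z": 0.1, "yaw": 0}
    - {"x": 0, "y": 0, "z": 0, "yaw": 0}

```text
clock: 36.7
tool_pos: [404.6, 379.9, 15.8]
tcp_rot: [180.0, -0.0, 99.8]
contact_force: [-0.3, 0.2, -1.7]
width: 15.1
gripper_force: 60.5
```

jog_arm:
  motion:
    - {"x": 0, "y": 0, "z": 0.05, "yaw": 0}
    - {"x": 0, "y": 0, "z": 0, "yaw": 0}

```text
clock: 36.9
tool_pos: [404.6, 379.9, 15.7]
tcp_rot: [180.0, -0.0, 99.8]
contact_force: [-0.2, -0.9, 0.3]
width: 15.2
gripper_force: 60.9
```

jog_arm:
  motion:
    - {"x": 0, "y": 0, "z": 0.05, "yaw": 0}
    - {"x": 0, "y": 0, "z": 0, "yaw": 0}

```text
clock: 37.1
tool_pos: [404.6, 379.9, 15.6]
tcp_rot: [180.0, -0.0, 99.8]
contact_force: [-1.7, -0.8, 5.2]
width: 15.2
gripper_force: 61.5
```

jog_arm:
  motion:
    - {"x": 0, "y": 0, "z": -0.05, "yaw": 0}
    - {"x": 0, "y": 0, "z": 0, "yaw": 0}
    - {"x": 0, "y": 0, "z": 0, "yaw": 0}
    - {"x": 0, "y": 0, "z": 0, "yaw": 0}
    - {"x": 0, "y": 0, "z": -1, "yaw": 0}
    - {"x": 0, "y": 0, "z": -2, "yaw": 0}
    - {"x": 0, "y": 0, "z": -3, "yaw": 0}
    - {"x": -2, "y": 0, "z": -4, "yaw": 0}
    - {"x": -3, "y": 0, "z": -4, "yaw": 0}
    - {"x": -3, "y": 1, "z": -4, "yaw": 0}
    - {"x": -2, "y": 2, "z": -4, "yaw": 0}
    - {"x": 0, "y": 2, "z": -4, "yaw": 0}
  gripper: 40

```text
clock: 38.3
tool_pos: [470.7, 288.0, 277.2]
tcp_rot: [180.0, 0.0, 99.7]
contact_force: [1.3, 0.9, -0.2]
width: 34.0
gripper_force: 0.0
```

jog_arm:
  motion:
    - {"x": 0, "y": 2, "z": -3, "yaw": 0}
    - {"x": 0, "y": 0, "z": 0, "yaw": 0}
    - {"x": 0, "y": 0, "z": 0, "yaw": 0}
    - {"x": 0, "y": 0, "z": 0, "yaw": 0}
    - {"x": 0, "y": 0, "z": 0, "yaw": 0}

```text
clock: 38.8
tool_pos: [488.6, 293.3, 302.8]
tcp_rot: [-179.8, 0.1, 99.8]
contact_force: [0.3, -0.4, 0.4]
width: 34.3
gripper_force: 0.0
```

```bash
python3 - <<'E'
from h import *
o=env.get_obs(); print(o["tool_pos"],o["width"],o["contact_force"],o["clock"])
im,c=snap("wrist","w19")
g=lambda z,b:cv2.cvtColor(top(im,c,z,*b,0.25),cv2.COLOR_BGR2GRAY)
R=np.array([[np.cos(np.radians(9.7)),-np.sin(np.radians(9.7))],[np.sin(np.radians(9.7)),np.cos(np.radians(9.7))]])
K=np.array(c["camera_matrix"])
def pix(X): q=np.array(c["R"])@X+np.array(c["t"]); p=K@q; return p[:2]/p[2]
gray=cv2.cvtColor(im,cv2.COLOR_BGR2GRAY)
def prof(org,R,pts,z): return [int(gray[int(round(v)),int(round(u))]) if 0<=u<640 and 0<=v<400 else -1 for u,v in (pix(np.r_[np.array(org)+R@np.array(p),z]) for p in pts)]
print("square across stock x -55..-14 @y=-28",prof((437.9,389.5),R,[(x,-28) for x in range(-55,-13,2)],22))
print("square across blade y 8..48 @x=20",prof((437.9,389.5),R,[(20,y) for y in range(8,50,2)],20))
I=-np.eye(2)
print("dial stem across y @x=-40",prof((564.5,422),I,[(-40,y) for y in range(-18,20,2)],20))
gauge(im,c,34,(505,592,380,462))
E
```

```text
[488.57541043 293.29749768 302.80352731] 34.2627534071293 [ 0.2721577  -0.36303511  0.36144054] 38.8
square across stock x -55..-14 @y=-28 [111, 126, 126, 139, 182, 195, 199, 214, 217, 215, 215, 216, 215, 207, 188, 217, 232, 205, 166, 133, 133]
square across blade y 8..48 @x=20 [150, 149, 172, 234, 242, 231, 195, 234, 230, 230, 231, 230, 231, 230, 230, 233, 240, 192, 136, 147, 148]
dial stem across y @x=-40 [173, 176, 175, 175, 169, 140, 245, 254, 236, 217, 189, 195, 254, 254, 247, 219, 175, 177, 177]
70 r 8.5070586659632215e+37 c 592.0 462.0 bbox x 505.25 592.0 y 380.25 462.0
90 r 95.7 c 505.25 462.0 bbox x 505.25 592.0 y 380.25 462.0
110 r 95.0 c 505.25 462.0 bbox x 505.25 592.0 y 380.25 462.0
130 r 94.4 c 505.25 462.0 bbox x 505.25 592.0 y 380.25 462.0
```

All four profiles show the tools inside their cut-outs, with light floor beside them. The arm is clear, so I'm handing in.

```bash
python3 -c "
from rig import ticket
print(ticket.finish_job())"
```

```text
the job is handed in; nothing more can be done
None
```

The edge finder, setting block, dial gauge and try square are each set down in their foam inserts, in that order, and the job was handed in at about 39 s; no verdict came back. I saw seating contact on all four and confirmed their fit by camera, with a picture for the finder and block and brightness readings for the gauge and square.

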